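# Stir the deburring balls in the steel pan

## Task

Take the stirring rod with the plain round handle out of its cup and, with its foot down near the floor of the pan that holds the white ceramic deburring balls, stir them in wide circles (about half-way out from the centre to the wall), at least two full turns clockwise as seen from above, so that balls all round the pan are shifted. Then stand the rod back in the cup it came from and let go, with every ball still in the pan.

Things in the scene. Friction and masses are not known exactly. Their poses are not given: they have to be found in the camera images.
- rod_handle (a point): Stirring rod, loose, upright in the holder cup at the start; 180 mm long, round, 0.16 kg: steel foot 22 mm diameter, 26 mm tall; steel shaft 12 mm diameter; plain round black handle 22 mm diameter, 110 to 180 mm above the foot's underside. This point: near the middle of the handle, 150 mm above the underside and 30 mm below the top. z runs up the rod. (A flat brush, bristles up, stands in a like cup: not wanted.)
- rod_foot (a point): The same rod: centre of the underside of its foot, which stands on the cup's floor at the start. z runs up the rod.
- pan_floor (a point): Round steel pan with white balls in it, fixed. Outside diameter 140 mm at the rim, wall 4 mm, inside radius 64 mm at the floor, rim 55 mm above the inner floor. This point: centre of the inner floor (5 mm above the bench), z up, x away from the robot, y to the robot's left. (An equal pan without balls stands on the other side: not wanted.)
- holder_floor (a point): Grey plastic cup in which the stirring rod stands, fixed to the bench. Inside diameter 52 mm, outside 60 mm, rim 65 mm above the inner floor. This point is the centre of its inner floor (5 mm above the bench), z up.
- bead1_center (a point): Centre of one of the eight loose white ceramic balls in the pan (24 mm diameter, 30 g). They start spread in a ring about 47 mm from the pan's centre, in one layer, with the middle of the pan free.
- bead2_center (a point): Centre of white ball 2 of 8, same as ball 1.
- bead3_center (a point): Centre of white ball 3 of 8, same as ball 1.
- bead4_center (a point): Centre of white ball 4 of 8, same as ball 1.
- bead5_center (a point): Centre of white ball 5 of 8, same as ball 1.
- bead6_center (a point): Centre of white ball 6 of 8, same as ball 1.
- bead7_center (a point): Centre of white ball 7 of 8, same as ball 1.
- bead8_center (a point): Centre of white ball 8 of 8, same as ball 1.
Not all that is in view belongs to the job. Leave any brown or pink look-alike of the part that bears pan_floor alone. Leave any blue or purple look-alike of the part that bears rod_handle alone.

How it is judged:
On the way, in this order (a step that is already met when the one before it is completed fails the run):
1. the rod's foot is down among the balls in the near part of the pan (z of rod_foot in the frame of pan_floor below 0.02 m and x of rod_foot in the frame of pan_floor between -0.065 and -0.018 m and y of rod_foot in the frame of pan_floor between -0.018 and 0.018 m).
2. it has gone on clockwise to the left part (z of rod_foot in the frame of pan_floor below 0.02 m and y of rod_foot in the frame of pan_floor between 0.018 and 0.065 m and x of rod_foot in the frame of pan_floor between -0.018 and 0.018 m).
3. on to the far part (z of rod_foot in the frame of pan_floor below 0.02 m and x of rod_foot in the frame of pan_floor between 0.018 and 0.065 m and y of rod_foot in the frame of pan_floor between -0.018 and 0.018 m).
4. on to the right part (z of rod_foot in the frame of pan_floor below 0.02 m and y of rod_foot in the frame of pan_floor between -0.065 and -0.018 m and x of rod_foot in the frame of pan_floor between -0.018 and 0.018 m).
5. round to the near part again, with at least one ball of each pair of neighbours (1-2, 3-4, 5-6, 7-8) shifted by 15 mm or more (all of step 1 and distance of any of bead1_center, bead2_center from where it was at the start of the episode above 0.015 m and distance of any of bead3_center, bead4_center from where it was at the start of the episode above 0.015 m and distance of any of bead5_center, bead6_center from where it was at the start of the episode above 0.015 m and distance of any of bead7_center, bead8_center from where it was at the start of the episode above 0.015 m).
At the end, for the whole second after the job is handed in: The rod stands in its own cup, its foot on the cup's floor (within 15 mm of it in height and 25 mm of its centre; leaning by up to 34 degrees is fine), and all eight balls are inside the pan (centres within 66 mm of its centre and under 45 mm above its floor) (horizontal distance between rod_foot and holder_floor below 0.025 m and z of rod_foot in the frame of holder_floor below 0.015 m and angle between rod_handle's own z axis and vertical below 0.6 rad and horizontal distance between each of bead1_center, bead2_center, bead3_center, bead4_center, bead5_center, bead6_center, bead7_center, bead8_center and pan_floor below 0.066 m and z of each of bead1_center, bead2_center, bead3_center, bead4_center, bead5_center, bead6_center, bead7_center, bead8_center in the frame of pan_floor below 0.045 m); the robot touches nothing.
It also fails if it takes over 64 s, if anything falls off the work surface, if the arm or the gripper's body presses on something with over 40 N, if the wrist force passes 120 N, or if a joint passes its speed limit or range.

## Robot

A 6-joint arm with a two-finger parallel gripper is mounted at the origin on the work surface. World frame = base frame: x ahead of the robot, y to its left, z up, the work surface at z = 0. Lengths are in m, angles in rad, forces in N, time in s.
With the tool pointing down it reaches from about 0.4 to 0.825 m from the base axis. Payload 7 kg.
Tool frame: the origin (TCP) lies between the finger pads; the fingertips stand 22 mm ahead of it and the grasp point (between the pads) lies 3 mm ahead of it; z points along the fingers, y is the direction in which the jaws open and shut (so a half turn about z gives the same grasp; the last joint's range is limited). The gripper opens to 88 mm and grips with 3 to 60 N. Pads are 19 mm wide; open, the fingers measure 130 mm over their backs; the gripper's body (78 mm by 193 mm) begins 47 mm behind the grasp point.
Start: joints at [1.601, 0.359, 0.012, 0, -1.224, -0.288], TCP at [0.172, 0.653, 0.249] pointing down, gripper open.
Joint ranges: [-3.07, 3.07], [-1.43, 2.12], [-1.02, 1.25], [-3.03, 1.67], [-3.05, -0], [-3.03, 3.03]. Speed limits (rad/s): [2.39, 2.39, 3.01, 3.14, 3.14, 3.14].

## Interface

Orientations are given as [roll, pitch, yaw] about the fixed x, y, z axes, in that order (R = Rz(yaw) Ry(pitch) Rx(roll)).
In Python, from station import arm, optics gives the robot as it stands. The module is installed in compiled form; this text tells all that it offers.
- The arm moves only by the tool jog_arm, never from a script. Its argument "motion" is a list that holds one entry, the list of rows, each a list of 7 numbers: the shift along the tool's x, y, z in m, then the turn, a rotation vector about the tool's x, y, z in degrees, then the finger opening in m, from 0 to 0.0876. In form: [[[x, y, z, rx, ry, rz, grip], ...]]. A call has 1 to 8 rows; each row is the pose to reach, as a shift and turn from the pose measured when the call began, along the tool's axes at that moment; what a row does not reach only later rows make up. A row lasts 1/10 s, in which the tool goes at most 50 mm and 8.59 degrees, less where a joint would pass 70% of its speed; a pose out of reach is approached as far as the arm can. A call with a gripper value outside its range is refused whole. The fingers move at their own pace and stop on an object; "newtons" is the grip in N (left out, the last holds). Time passes only in rows, so rows that repeat a pose let the fingers close. It gives the time, the measured TCP pose, the force and the opening at its end, in the units of the state.
- arm.get_state(): the state, without advancing time (a new reading comes with each control period).
- optics.grab_frame(name): name is "side" or "top" or "wrist"; returns the picture (400x640x3 uint8, red, green, blue); there is no depth.
- optics.camera_model(name): a dict with "mtx" (3x3 intrinsics, pixels), "R" (3x3) and "t" (3): a world point X has camera coordinates R X + t; the wrist camera has in their place "mount" (4x4, takes a point from camera to tool coordinates, whose origin is the TCP and whose axes are the flange's). Camera axes: x right, y down, z forward; pixel columns grow to the right and rows downward; lengths in m; the calibration is good to about 2 mm. A picture is of the moment at which its call begins: read the wrist's pose just before it. camera_model takes no time and is no camera call.
- arm.job_done(): hands the job in, once; it reports no verdict.
The state is a dict: "t": time; "q": joint angles; "qd": joint speeds; "joint_efforts": joint torques, N m; "eef_pos": TCP position; "ee_rot": TCP orientation; "force": force on the tool from outside, world axes, zero at the start; "moment": the same for the moment, N m; "width": finger opening in m.
Only numpy, scipy, OpenCV 4.12 (cv2) and the standard library are available. Lean on these libraries where they do the work, as an engineer would, in place of code of your own. Each camera call takes 0.05 s, during which the arm holds its last target.

## Working session

There is one attempt and no reset: what is moved stays moved. The work goes in short steps, Python scripts to look and compute and a tool call to move; the robot and the scene stay as the last step left them, time stands still between calls to the robot, and variables do not carry over. Pictures are saved under pics/ and viewed, and the job is handed in when it is done.

Besides the shell and the picture viewer there is one more tool, called after ">>>" as name([rows], argument=value, ...), one row to a line, values as JSON. jog_arm: Moves the arm, as the interface text tells. Its arguments: {"type":"object","properties":{"motion":{"type":"array","items":{"type":"array","items":{"type":"array","items":{"type":"number"}}}},"newtons":{"type":"number"}},"required":["motion"]}

```bash
mkdir -p pics; ls
python3 - <<'E'
from station import arm, optics
import cv2
print(arm.get_state())
for n in ("side","top","wrist"):
    m=optics.camera_model(n); print(n,{k:(v.round(4).tolist() if hasattr(v,'round') else v) for k,v in m.items()})
    f=optics.grab_frame(n); cv2.imwrite(f"pics/{n}0.png",f[:,:,::-1])
E
```

```text
pics
{'t': 0.0, 'q': array([ 1.60111513e+00,  3.59353196e-01,  1.10777328e-02, -3.23241044e-04,
       -1.22409409e+00, -2.88085846e-01]), 'qd': array([ 0.00112977, -0.00010182, -0.00161303,  0.00100965,  0.00088174,
       -0.00065775]), 'joint_efforts': array([ 1.19692344e-03, -5.82726717e+01,  2.93046874e+01,  6.99694365e+00,
        6.94389077e-03, -1.56068609e-04]), 'eef_pos': array([0.17199799, 0.6522631 , 0.24765751]), 'ee_rot': array([ 3.13999792e+00, -1.55672486e-04, -2.57876996e-01]), 'force': array([-0.11404834, -0.30141818,  0.22361228]), 'moment': array([-0.02450782,  0.02243728, -0.02026437]), 'width': 0.08768393345984475}
side {'mtx': [[395.8763, 0.0, 322.0377], [0.0, 395.8763, 194.7209], [0.0, 0.0, 1.0]], 'R': [[-0.9667, -0.256, 0.0072], [-0.2063, 0.7619, -0.614], [0.1517, -0.595, -0.7893]], 't': [0.4922, 0.1333, 0.8522]}
top {'mtx': [[438.9056, 0.0, 317.2188], [0.0, 438.9056, 200.2047], [0.0, 0.0, 1.0]], 'R': [[-0.0145, -0.9999, 0.0042], [-0.9864, 0.0136, -0.1638], [0.1637, -0.0065, -0.9865]], 't': [0.0664, 0.5199, 1.0891]}
wrist {'mtx': [[336.9065, 0.0, 320.8833], [0.0, 336.9065, 196.1537], [0.0, 0.0, 1.0]], 'mount': [[-0.0002, -0.9591, -0.2831, 0.0761], [1.0, -0.0, -0.0007, 0.0002], [0.0007, -0.2831, 0.9591, -0.1354], [0.0, 0.0, 0.0, 1.0]]}
```

View pics/top0.png

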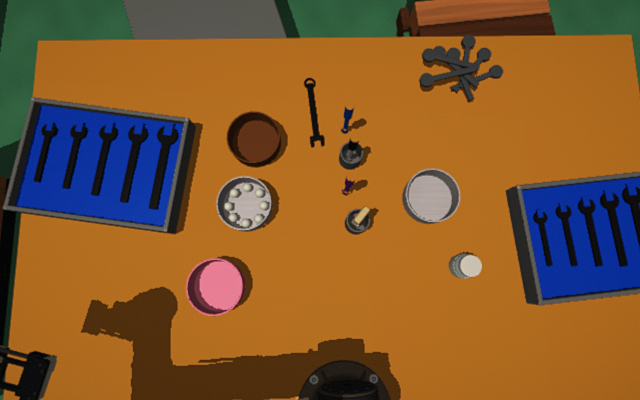

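View pics/side0.png

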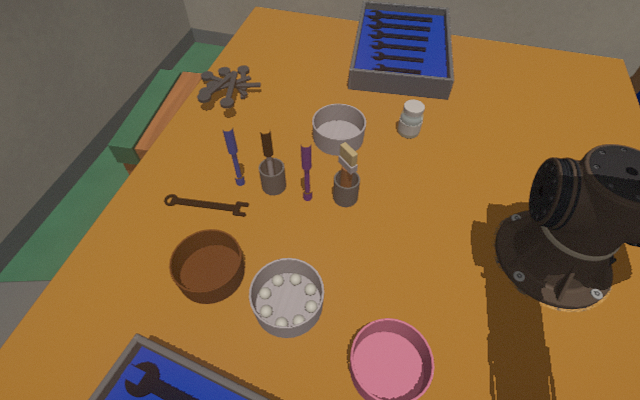

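View pics/wrist0.png

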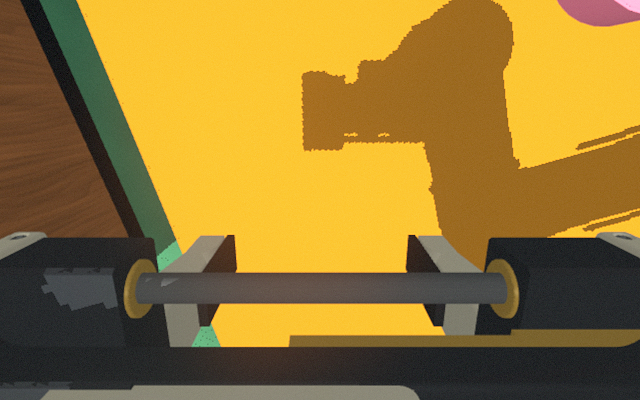

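The top view shows the black-handled rod in its cup at (351,153). Things it could be taken for: a blue rod at (347,118), a purple rod at (347,186) and the brush cup at (360,217). The pan with balls is at (245,204). Look-alike pans are brown (255,138), pink (217,287) and an empty steel one (431,195). In the side view the rod is at (267,145) in the cup at (272,177). I choose the black handle and the pan at (245,204), and will check them in a close crop.

```bash
cat > h.py <<'E'
import numpy as np, cv2
from station import arm, optics
def ray(n,u,v):
    m=optics.camera_model(n); K,R,t=m["mtx"],m["R"],m["t"]
    d=R.T@np.linalg.inv(K)@np.array([u,v,1.]); return -R.T@t,d/np.linalg.norm(d)
def onplane(n,u,v,z):
    o,d=ray(n,u,v); return o+d*(z-o[2])/d[2]
def proj(n,X):
    m=optics.camera_model(n); c=m["R"]@np.asarray(X,float)+m["t"]; p=m["mtx"]@c; return p[:2]/p[2]
def tri(a,b):
    (o1,d1),(o2,d2)=ray("top",*a),ray("side",*b)
    A=np.stack([d1,-d2],1); s=np.linalg.lstsq(A,o2-o1,rcond=None)[0]
    p,q=o1+s[0]*d1,o2+s[1]*d2; return (p+q)/2,np.linalg.norm(p-q)
E
python3 - <<'E'
import cv2,numpy as np
t=cv2.imread("pics/top0.png"); s=cv2.imread("pics/side0.png")
a=cv2.resize(t[100:240,200:400],None,fx=4,fy=4,interpolation=cv2.INTER_CUBIC); cv2.imwrite("pics/ct0.png",a)
b=cv2.resize(s[115:345,220:370],None,fx=2.6*1,fy=2.6,interpolation=cv2.INTER_CUBIC); cv2.imwrite("pics/cs0.png",b[:598])
c=cv2.resize(s[115:215,215:365],None,fx=5,fy=5,interpolation=cv2.INTER_CUBIC); cv2.imwrite("pics/cs1.png",c)
E
```

```text
(no output)
```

View pics/ct0.png

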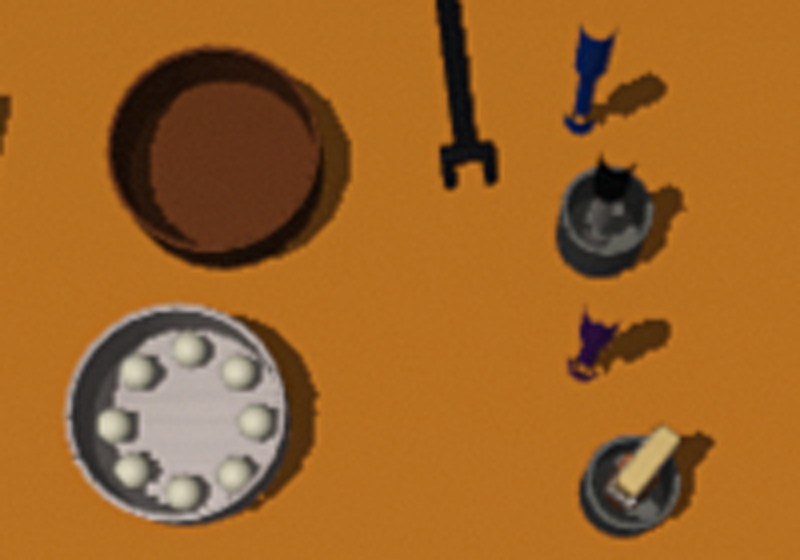

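View pics/cs1.png

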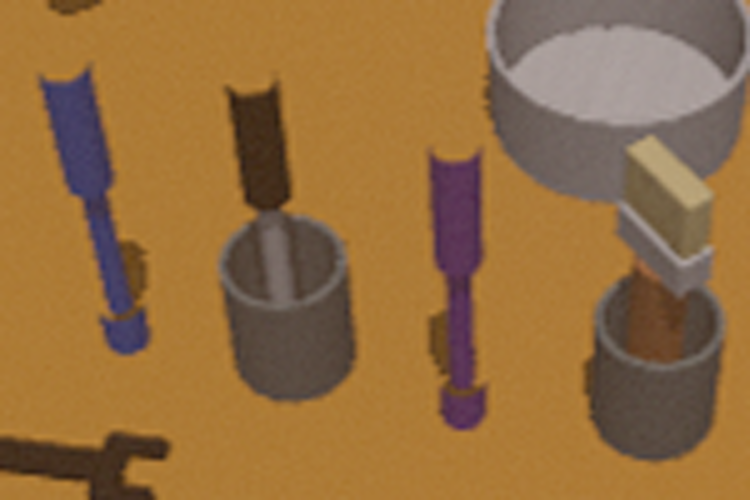

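The close crop confirms it: a plain black round handle in the grey cup, with the blue and purple rods standing free about 60 mm away on either side. The brush has a flat top. The ball pan is centred at about (245,203).

Run:
```python
from h import *
t=cv2.imread("pics/top0.png"); s=cv2.imread("pics/side0.png")
def notorange(im):
    h=cv2.cvtColor(im,cv2.COLOR_BGR2HSV); return ((h[...,1]<110)).astype(np.uint8)
# pan outlines via low-saturation hull/ellipse
for n,im,box in (("top",t,(205,165,285,240)),("side",s,(240,250,335,345))):
    x0,y0,x1,y1=box; m=notorange(im)[y0:y1,x0:x1]
    c=max(cv2.findContours(m,0,1)[0],key=cv2.contourArea); e=cv2.fitEllipse(cv2.convexHull(c)); 
    print("pan",n,np.array(e[0])+[x0,y0],e[1],e[2])
for n,im,box in (("top",t,(335,138,368,175)),("side",s,(255,150,292,200))):
    x0,y0,x1,y1=box; m=notorange(im)[y0:y1,x0:x1]
    c=max(cv2.findContours(m,0,1)[0],key=cv2.contourArea); r=cv2.boundingRect(c); print("cup",n,r[0]+x0,r[1]+y0,r[2:])
# eyeballed rim centres
P=onplane("top",351.7,152,.07); Q=onplane("side",271.8,167.4,.07); print("cup rim",P,Q)
P=onplane("top",244.3,203.5,.06);Q=onplane("side",287,293,.06); print("panrim?",P,Q)
P=P
# balls
for n,im,box in (("top",t,(215,175,275,235)),("side",s,(250,265,325,335))):
    x0,y0,x1,y1=box; h=cv2.cvtColor(im,cv2.COLOR_BGR2HSV)[y0:y1,x0:x1]; b=im[y0:y1,x0:x1].astype(int)
    m=((b[...,2]-b[...,0]>14)&(h[...,2]>150)&(h[...,1]<80)).astype(np.uint8)
    k,l,st,ce=cv2.connectedComponentsWithStats(m)
    for i in range(1,k):
        if st[i,4]>15: print(n,st[i,4],ce[i]+[x0,y0],onplane(n,*(ce[i]+[x0,y0]),.017).round(4))
```

```text
pan top [244.07543564 203.25140381] (54.88551330566406, 56.23060989379883) 110.04803466796875
pan side [286.70970535 296.88720703] (75.52100372314453, 80.43917083740234) 6.605055809020996
cup top 339 142 (25, 27)
cup side 259 157 (27, 38)
cup rim [ 0.64031942 -0.03095243  0.07      ] [ 0.63684799 -0.02855987  0.07      ]
panrim? [0.51203843 0.2440614  0.06      ] [0.51044936 0.25055313 0.06      ]
top 22 [259.36363636 182.04545455] [0.5761 0.2118 0.017 ]
top 1178 [248.63412564 204.44567063] [0.5163 0.2396 0.017 ]
top 37 [227.43243243 205.94594595] [0.513  0.2953 0.017 ]
top 21 [229.66666667 225.28571429] [0.4619 0.2885 0.017 ]
side 35 [319.82857143 281.05714286] [0.4632 0.1917 0.017 ]
side 93 [294.88172043 278.30107527] [0.5133 0.199  0.017 ]
side 103 [277.13592233 279.75728155] [0.5468 0.2113 0.017 ]
side 105 [309.82857143 288.64761905] [0.4781 0.2126 0.017 ]
side 99 [264.24242424 292.71717172] [0.5623 0.2441 0.017 ]
side 105 [310.68571429 305.78095238] [0.4668 0.2462 0.017 ]
side 107 [265.         310.93457944] [0.5483 0.2786 0.017 ]
side 84 [297.53571429 319.5952381 ] [0.4833 0.2786 0.017 ]
side 83 [280.69879518 321.87951807] [0.5126 0.291  0.017 ]
```

Run:
```python
from h import *
print("balls centre top",onplane("top",246.5,205.2,.017))
for f,tp in (((.639,-.03),(.639,-.03)),):
  for z in (.005,.031,.115,.185):
    for n,(ox,oy,k) in (("top",(200,100,4)),("side",(215,115,5))):
        p=proj(n,[*f,z]); print(z,n,p.round(1),"crop",((p-[ox,oy])*k).round(0))
for a,b in (((610,202),(268,207)),((614,172),(252,88)),((614,180),(252,90))):
    print(tri((a[0]/4+200,a[1]/4+100),(b[0]/5+215,b[1]/5+115)))
```

```text
balls centre top [0.51433254 0.24516636 0.017     ]
0.005 top [349.4 159. ] crop [598. 236.]
0.005 side [273.6 184.7] crop [293. 348.]
0.031 top [350.2 156.5] crop [601. 226.]
0.031 side [272.7 177.7] crop [288. 314.]
0.115 top [352.8 147.5] crop [611. 190.]
0.115 side [269.2 153.2] crop [271. 191.]
0.185 top [355.4 139. ] crop [622. 156.]
0.185 side [265.9 129.6] crop [254.  73.]
(array([ 0.63796785, -0.02954152,  0.10415696]), np.float64(0.006599594240447511))
(array([ 0.63477879, -0.02522063,  0.18067703]), np.float64(0.0078058777131319885))
(array([ 0.6324661 , -0.0248121 ,  0.17980531]), np.float64(0.012136307780714953))
```

```bash
cat >> h.py <<'E'
from scipy.spatial.transform import Rotation as Ro
def pose():
    s=arm.get_state(); return np.array(s["eef_pos"]),Ro.from_euler("xyz",s["ee_rot"]).as_matrix()
def delta(p_t,yaw=0.):
    p,R=pose(); Rt=Ro.from_euler("xyz",[np.pi,0,yaw]).as_matrix()
    return np.r_[R.T@(np.asarray(p_t)-p),np.degrees(Ro.from_matrix(R.T@Rt).as_rotvec())].round(4)
def wray(u,v,p=None,R=None):
    if p is None: p,R=pose()
    m=optics.camera_model("wrist"); M=m["mount"]; d=np.linalg.inv(m["mtx"])@[u,v,1.]
    d=R@(M[:3,:3]@d); o=p+R@M[:3,3]; return o,d/np.linalg.norm(d)
def wplane(u,v,z,p=None,R=None):
    o,d=wray(u,v,p,R); return o+d*(z-o[2])/d[2]
def wproj(X,p=None,R=None):
    if p is None: p,R=pose()
    m=optics.camera_model("wrist"); M=m["mount"]; c=M[:3,:3].T@(R.T@(np.asarray(X)-p)-M[:3,3]); q=m["mtx"]@c; return q[:2]/q[2]
E
python3 - <<'E'
from h import *
print(delta([.49,.245,.30]))
E
```

```text
[ 4.11300e-01  3.12900e-01 -5.17000e-02  7.13000e-02  8.00000e-04
 -1.47743e+01]
```

>>> jog_arm([
  [[0.02,0.02,-0.03,0,0,-2,0.06],[0.06,0.05,-0.051,0,0,-6,0.06],[0.1,0.08,-0.051,0,0,-10,0.06],[0.14,0.11,-0.051,0,0,-14.7,0.06],[0.18,0.14,-0.051,0,0,-14.7,0.06],[0.22,0.17,-0.051,0,0,-14.7,0.06],[0.26,0.2,-0.051,0,0,-14.7,0.06],[0.3,0.23,-0.051,0,0,-14.7,0.06]],
])

```text
t: 0.95
eef_pos: [0.4018, 0.3548, 0.2993]
ee_rot: [3.141, 0.0, -0.001]
force: [0.3, -0.1, 0.7]
width: 0.0598
```

Run:
```python
from h import *
print(delta([.49,.245,.30]),arm.get_state()['q'].round(3))
```

```text
[ 0.0883  0.1097 -0.0006  0.0573  0.0067 -0.0524] [ 1.09   0.099 -0.213  0.    -1.26   0.48 ]
```

>>> jog_arm([
  [[0.03,0.035,0,0,0,0,0.06],[0.06,0.07,0,0,0,0,0.06],[0.088,0.11,0,0,0,0,0.06],[0.088,0.11,0,0,0,0,0.06],[0.088,0.11,0,0,0,0,0.06]],
])

```text
t: 1.45
eef_pos: [0.4901, 0.2434, 0.299]
ee_rot: [3.14, 0.001, -0.004]
force: [-0.3, 0.9, 0.2]
width: 0.0592
```

Run:
```python
from h import *
p,R=pose(); f=optics.grab_frame("wrist"); cv2.imwrite("pics/w1.png",f[:,:,::-1]); np.savez("w1.npz",p=p,R=R); print(p,arm.get_state()['t'])
print(wproj([.514,.245,.005]),wproj([.514,.245,.06]))
```

```text
[0.49010763 0.24344602 0.29904345] 1.5
[320.26303243 139.21900123] [320.1812095  145.23580703]
```

View pics/w1.png

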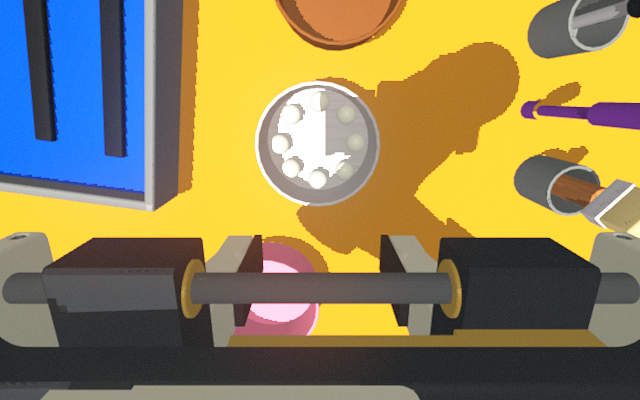

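The wrist view shows the ball pan with its rim centred near (318,144). The purple rod is at (600,113) and the brush cup at (555,185). I'll fit the rim.

Run:
```python
from h import *
d=np.load("w1.npz"); im=cv2.imread("pics/w1.png"); 
h=cv2.cvtColor(im,cv2.COLOR_BGR2HSV); x0,y0,x1,y1=235,65,400,225
m=((h[...,1]<90)).astype(np.uint8)[y0:y1,x0:x1]
m=cv2.morphologyEx(m,cv2.MORPH_OPEN,np.ones((3,3),np.uint8))
c=max(cv2.findContours(m,0,1)[0],key=cv2.contourArea); e=cv2.fitEllipse(cv2.convexHull(c)); u=np.array(e[0])+[x0,y0]
print(u,e, wplane(*u,.06,d['p'],d['R']))
for px in ((256,144),(380,144),(318,81),(318,206)): print(wplane(*px,.06,d['p'],d['R']))
for b in ((319,100),(346,114),(355,143),(344,169),(318,179),(292,167),(281,143),(292,114)): print(wplane(*b,.017,d['p'],d['R']).round(4))
print(delta([.58,-.027,.32]))
```

```text
[316.88871765 143.23518372] ((81.88871765136719, 78.23518371582031), (125.16029357910156, 125.7913589477539), 172.58531188964844) [0.5167031  0.24763362 0.06      ]
[0.51613597 0.31510936 0.06      ]
[0.51557095 0.17769957 0.06      ]
[0.58197189 0.24597894 0.06      ]
[0.44358544 0.24687787 0.06      ]
[0.5623 0.2453 0.017 ]
[0.546  0.2128 0.017 ]
[0.5111 0.2011 0.017 ]
[0.4785 0.2142 0.017 ]
[0.4656 0.2471 0.017 ]
[0.4813 0.2797 0.017 ]
[0.5115 0.2924 0.017 ]
[0.5462 0.2779 0.017 ]
[ 0.091   0.2712 -0.0207  0.0617  0.0347 -0.1291]
```

>>> jog_arm([
  [[0.015,0.035,-0.01,0,0,0,0.06],[0.03,0.075,-0.02,0,0,0,0.06],[0.045,0.12,-0.02,0,0,0,0.06],[0.06,0.165,-0.02,0,0,0,0.06],[0.075,0.21,-0.02,0,0,0,0.06],[0.091,0.25,-0.02,0,0,0,0.06],[0.091,0.271,-0.02,0,0,0,0.06],[0.091,0.271,-0.02,0,0,0,0.06]],
])

```text
t: 2.3
eef_pos: [0.5801, -0.0277, 0.319]
ee_rot: [3.14, 0.001, -0.003]
force: [-0.2, 0.0, -0.3]
width: 0.0601
```

Run:
```python
from h import *
p,R=pose(); f=optics.grab_frame("wrist"); cv2.imwrite("pics/w2.png",f[:,:,::-1]); np.savez("w2.npz",p=p,R=R); print(p,arm.get_state()['t'])
for z in (.07,.115,.185): print(wproj([.63,-.027,z]))
```

```text
[ 0.5800509  -0.02770174  0.3189579 ] 2.35
[321.11264602 120.9374856 ]
[321.14537649 124.11277945]
[321.21741218 131.10120627]
```

View pics/w2.png

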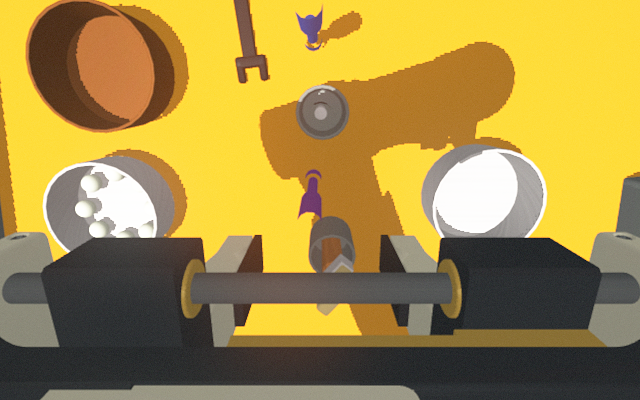

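Run:
```python
from h import *
im=cv2.imread("pics/w2.png")
cv2.imwrite("pics/w2c.png",cv2.resize(im[60:230,270:390],None,fx=3.5,fy=3.5,interpolation=cv2.INTER_CUBIC))
d=np.load("w2.npz")
for u in ((322,112),): print([wplane(*u,z,d['p'],d['R']).round(4) for z in (.07,.031,.185)])
```

```text
[array([ 0.6396, -0.0293,  0.07  ]), array([ 0.6379, -0.0294,  0.031 ]), array([ 0.6446, -0.0289,  0.185 ])]
```

View pics/w2c.png

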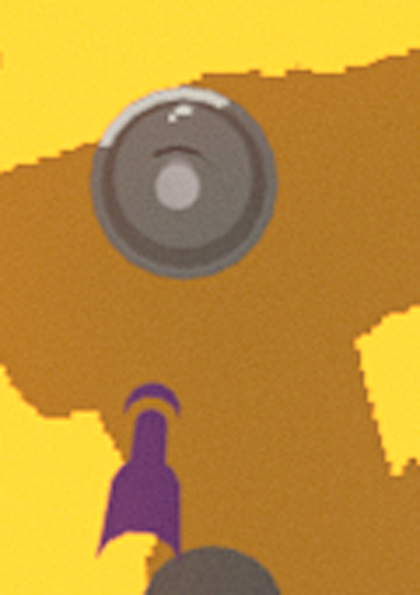

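Run:
```python
from h import *
d=np.load("w2.npz")
print("shaft end",[wplane(320.6,112.9,z,d['p'],d['R']).round(4) for z in (.115,.135)])
print("cup rim",wplane(322.6,112.3,.07,d['p'],d['R']).round(4))
for f in ((.638,-.028),(.634,-.026)):
  for n,(ox,oy,k) in (("top",(200,100,4)),("side",(215,115,5))):
    print(f,n,[((proj(n,[*f,z])-[ox,oy])*k).round(0) for z in (.031,.115,.185)])
```

```text
shaft end [array([ 0.6407, -0.0278,  0.115 ]), array([ 0.6416, -0.0278,  0.135 ])]
cup rim [ 0.6393 -0.03    0.07  ]
(0.638, -0.028) top [array([598., 227.]), array([608., 192.]), array([618., 158.])]
(0.638, -0.028) side [array([289., 317.]), array([272., 194.]), array([255.,  77.])]
(0.634, -0.026) top [array([595., 233.]), array([605., 198.]), array([615., 164.])]
(0.634, -0.026) side [array([296., 322.]), array([279., 199.]), array([263.,  82.])]
```

Run:
```python
from h import *
for a,b in (((655,458),(668,170)),((665,430),(650,140))):
    print(tri((a[0]/4+200,a[1]/4+100),(b[0]/5+215,b[1]/5+115)))
print(delta([.639,-.028,.26]),delta([.639,-.028,.158]))
```

```text
(array([ 0.46614844, -0.04675041,  0.15810676]), np.float64(0.0013986116597319073))
(array([ 0.47815382, -0.05181874,  0.16858861]), np.float64(0.006634330408263743))
[ 0.059   0.0013  0.059   0.0588  0.0568 -0.1483] [ 0.0591  0.0011  0.161   0.0588  0.0568 -0.1483]
```

>>> jog_arm([
  [[0.03,0,0,0,0,0,0.06],[0.059,0.001,0.01,0,0,0,0.06],[0.059,0.001,0.045,0,0,0,0.06],[0.059,0.001,0.085,0,0,0,0.06],[0.059,0.001,0.12,0,0,0,0.06],[0.059,0.001,0.15,0,0,0,0.06],[0.059,0.001,0.161,0,0,0,0.06],[0.059,0.001,0.161,0,0,0,0.06]],
])

```text
t: 3.15
eef_pos: [0.6381, -0.0264, 0.1568]
ee_rot: [3.14, 0.004, -0.001]
force: [-1.0, 0.2, -0.1]
width: 0.0596
```

Run:
```python
from h import *
p,R=pose(); f=optics.grab_frame("wrist"); cv2.imwrite("pics/w3.png",f[:,:,::-1])
f=optics.grab_frame("side"); cv2.imwrite("pics/s3.png",cv2.resize(f[60:240,180:360,::-1],None,fx=3,fy=3))
```

```text
(no output)
```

View pics/w3.png

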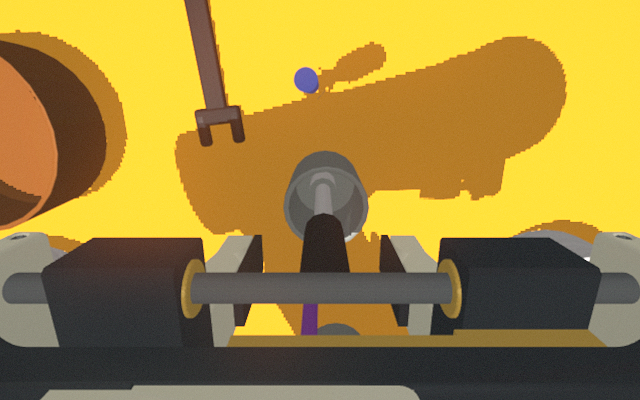

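View pics/s3.png

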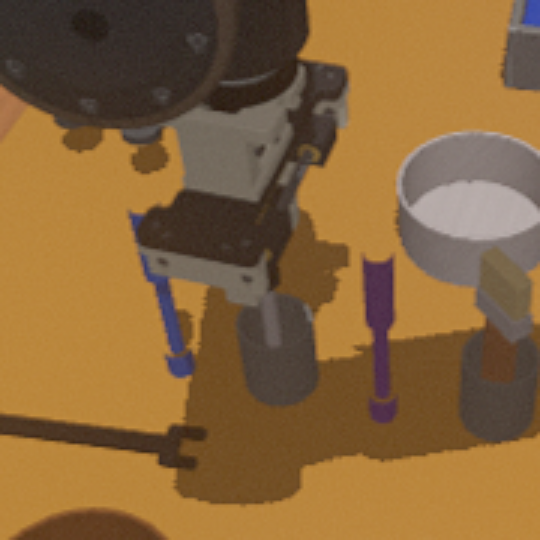

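The handle (column 325) sits between the jaws (262 and 381). The blue rod is untouched and still upright. Closing now.

>>> jog_arm([
  [[0,0,0,0,0,0,0.03],[0,0,0,0,0,0,0.015],[0,0,0,0,0,0,0.015],[0,0,0,0,0,0,0.015],[0,0,0,0,0,0,0.015],[0,0,0,0,0,0,0.015]],
], newtons=50)

```text
t: 3.85
eef_pos: [0.6398, -0.0271, 0.1597]
ee_rot: [3.14, -0.001, -0.001]
force: [-0.4, -0.3, 0.7]
width: 0.0215
```

>>> jog_arm([
  [[0,0,-0.015,0,0,0,0.015],[0,0,-0.04,0,0,0,0.015],[0,0,-0.07,0,0,0,0.015],[0,0,-0.1,0,0,0,0.015],[0,0,-0.12,0,0,0,0.015],[0,0,-0.12,0,0,0,0.015],[0,0,-0.12,0,0,0,0.015]],
])

```text
t: 4.55
eef_pos: [0.6394, -0.0268, 0.2793]
ee_rot: [3.141, -0.001, -0.001]
force: [-0.2, -0.4, -2.8]
width: 0.0213
```

Run:
```python
from h import *
p,R=pose(); f=optics.grab_frame("wrist"); cv2.imwrite("pics/w4.png",f[:,:,::-1]);np.savez("w4.npz",p=p,R=R)
f=optics.grab_frame("side"); cv2.imwrite("pics/s4.png",cv2.resize(f[20:220,180:380,::-1],None,fx=3,fy=3))
for h in (0,26,110): print(h, wproj([p[0],p[1],p[2]-.153+h/1000],p,R), proj("side",[p[0],p[1],p[2]-.153+h/1000]))
```

```text
0 [320.86464474 186.52014768] [268.04024   150.5470773]
26 [320.85543092 194.68770934] [266.81662615 141.99548077]
110 [320.80935776 235.52911479] [262.42264005 111.28677607]
```

View pics/w4.png

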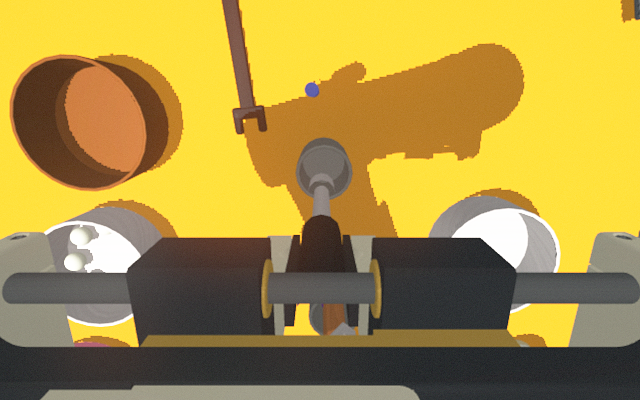

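View pics/s4.png

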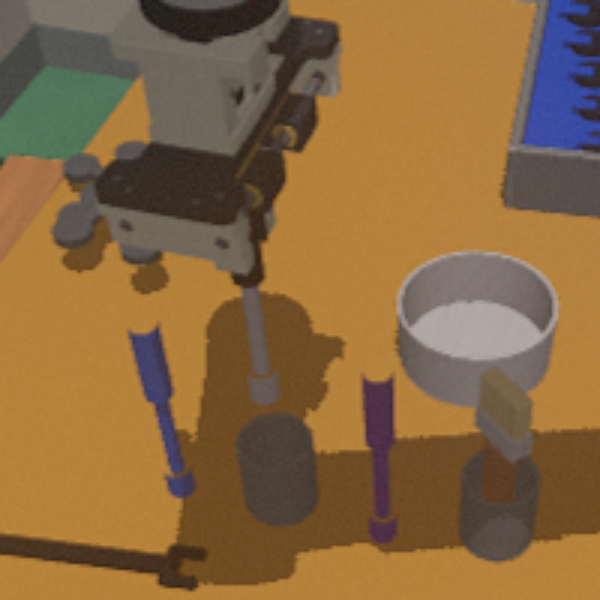

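The rod is held upright and clear of the cup. The foot is seen at about (268,152) in the side view, and I predicted (268,150.5). Now over to the middle of the pan, a little on the near side.

>>> jog_arm([
  [[-0.005,-0.02,0,0,0,0,0.015],[-0.02,-0.055,0,0,0,0,0.015],[-0.04,-0.095,0,0,0,0,0.015],[-0.06,-0.135,0,0,0,0,0.015],[-0.085,-0.175,0,0,0,0,0.015],[-0.105,-0.215,0,0,0,0,0.015],[-0.125,-0.25,0,0,0,0,0.015],[-0.135,-0.273,0,0,0,0,0.015]],
])

```text
t: 5.45
eef_pos: [0.5023, 0.248, 0.2768]
ee_rot: [3.139, 0.003, 0.0]
force: [0.3, -0.1, -1.5]
width: 0.0213
```

Run:
```python
from h import *
p,R=pose(); f=optics.grab_frame("wrist"); cv2.imwrite("pics/w5.png",f[:,:,::-1]);np.savez("w5.npz",p=p,R=R)
p,R=pose();print(p,R.round(3).tolist())
print(wproj([.514,.246,.06],p,R),wproj([p[0],p[1],p[2]-.153],p,R)); print(delta([.504,.246,.166]))
```

```text
[0.50198918 0.25015937 0.27666592] [[1.0, 0.001, -0.003], [0.001, -1.0, -0.001], [-0.003, 0.001, -1.0]]
[324.69853769 159.42430268] [320.75298885 185.90274288]
[0.0023 0.004  0.1107 0.0792 0.1733 0.058 ]
```

View pics/w5.png

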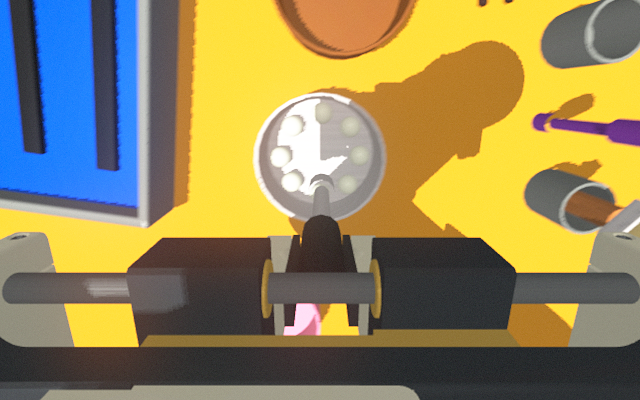

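>>> jog_arm([
  [[0.002,0.003,0.02,0,0,0,0.015],[0.002,0.003,0.04,0,0,0,0.015],[0.002,0.003,0.06,0,0,0,0.015],[0.002,0.003,0.065,0,0,0,0.015],[0.002,0.003,0.065,0,0,0,0.015]],
])

```text
t: 6.0
eef_pos: [0.5033, 0.2465, 0.2104]
ee_rot: [3.138, 0.005, 0.001]
force: [0.7, -0.2, -1.0]
width: 0.0213
```

Run:
```python
from h import *
p,R=pose(); f=optics.grab_frame("wrist"); cv2.imwrite("pics/w6.png",cv2.resize(f[100:260,220:420,::-1],None,fx=4,fy=3.7))
cv2.imwrite("pics/w6f.png",f[:,:,::-1])
g=optics.grab_frame("side"); cv2.imwrite("pics/s6.png",cv2.resize(g[230:350,220:370,::-1],None,fx=5,fy=5))
p,R=pose();print(p)
im=cv2.imread("pics/w6f.png");h=cv2.cvtColor(im,cv2.COLOR_BGR2HSV); x0,y0,x1,y1=225,70,415,235
m=((h[...,1]<90)).astype(np.uint8)[y0:y1,x0:x1]
m=cv2.morphologyEx(m,cv2.MORPH_OPEN,np.ones((3,3),np.uint8))
c=max(cv2.findContours(m,0,1)[0],key=cv2.contourArea); e=cv2.fitEllipse(cv2.convexHull(c)); u=np.array(e[0])+[x0,y0]
print(u,e[1], wplane(*u,.06,p,R))
print(wproj([.514,.246,.06],p,R),wproj([p[0],p[1],p[2]-.153],p,R)); print(delta([.504,.246,.166]))
```

```text
[0.50420177 0.24717284 0.21218919]
[319.19510651 169.71199036] (157.23687744140625, 160.11956787109375) [0.51905387 0.24853351 0.06      ]
[322.09685916 175.38548461] [320.74641656 185.9874526 ]
[-1.000e-04  1.100e-03  4.620e-02  8.140e-02  1.441e-01  6.380e-02]
```

View pics/w6.png

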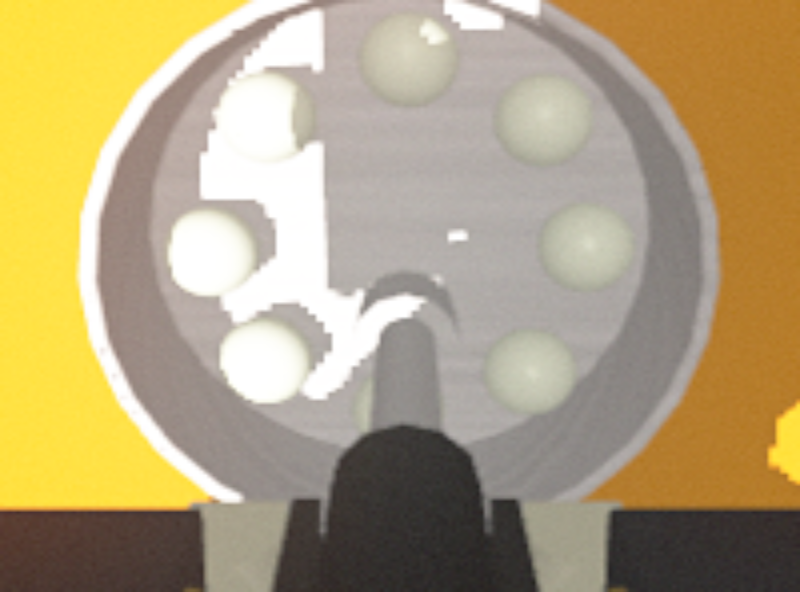

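View pics/s6.png

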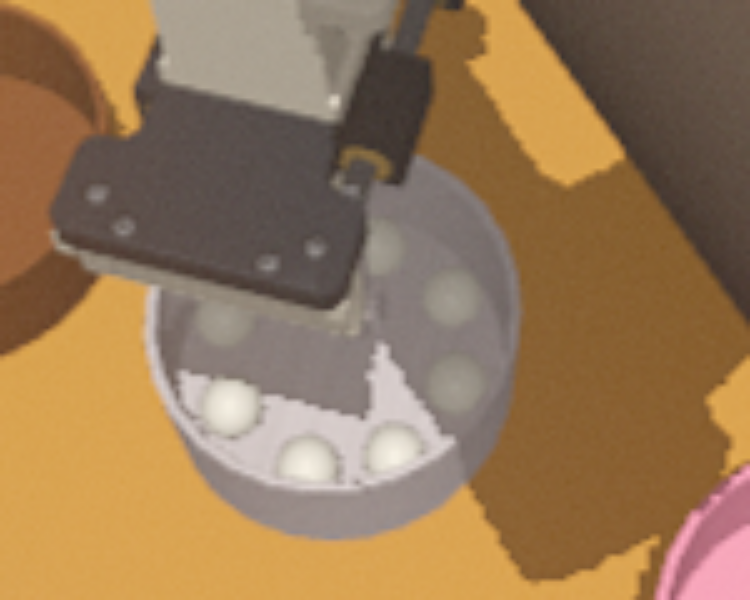

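Run:
```python
from h import *
p=np.array([.504,.2468,.2115]);R=Ro.from_euler("xyz",[np.pi,0.003,0]).as_matrix()
print("ball ring centre",wplane(319.8,167,.017,p,R))
for b in ((410,60),(543,120),(586,247),(531,372),(265,362),(212,250),(267,116)): print(wplane(b[0]/4+220,b[1]/3.7+100,.017,p,R).round(4))
for dx in (0,.011):print(wproj([p[0]+dx,p[1],p[2]-.1535],p,R))
print("foot far edge",wplane(322,173.5,p[2]-.1535,p,R))
```

```text
ball ring centre [0.51245171 0.24801254 0.017     ]
[0.5617 0.2454 0.017 ]
[0.5464 0.2132 0.017 ]
[0.5127 0.2015 0.017 ]
[0.4775 0.2143 0.017 ]
[0.4804 0.2824 0.017 ]
[0.5119 0.2946 0.017 ]
[0.5475 0.2799 0.017 ]
[320.99226651 185.76173011]
[320.99044491 173.62702261]
foot far edge [0.5151139  0.24591502 0.058     ]
```

The wrist view gives a ring centre of about (0.513, 0.2475), with the foot over free floor. I'll use the pan centre C = (0.5135, 0.247). Descending.

>>> jog_arm([
  [[-0.001,0,0.012,0,0,0,0.015],[-0.001,0,0.025,0,0,0,0.015],[-0.001,0,0.037,0,0,0,0.015],[-0.001,0,0.045,0,0,0,0.015],[-0.001,0,0.045,0,0,0,0.015],[-0.001,0,0.045,0,0,0,0.015]],
])

```text
t: 6.7
eef_pos: [0.5032, 0.2471, 0.167]
ee_rot: [3.14, 0.003, 0.001]
force: [0.2, -0.3, -2.5]
width: 0.021
```

```bash
cat > circ.py <<'E'
import sys
from h import *
C=np.array([.5135,.247]); r=float(sys.argv[3]) if len(sys.argv)>3 else .036; a,b=float(sys.argv[1]),float(sys.argv[2])
n=arm.get_state();P=[pose() for _ in range(1)]
p,R=P[0]; d=p[:2]-C
print("t",n["t"],"p",p.round(4),"phi",np.degrees(np.arctan2(d[1],-d[0])).round(1),"r",np.hypot(*d).round(4),"F",n["force"].round(1))
for k in range(1,9):
    f=np.radians(a+(b-a)*k/8); q=np.r_[C+r*np.array([-np.cos(f),np.sin(f)]),.166]
    t=R.T@(q-p); print("[%.3f, %.3f, %.3f, 0, 0, 0, 0.015]"%tuple(t),end=", ")
print()
E
python3 circ.py 0 0
python3 circ.py 0 90
```

```text
t 6.7 p [0.5032 0.2471 0.167 ] phi 0.5 r 0.0103 F [ 0.2 -0.3 -2.5]
[-0.026, 0.000, 0.001, 0, 0, 0, 0.015], [-0.026, 0.000, 0.001, 0, 0, 0, 0.015], [-0.026, 0.000, 0.001, 0, 0, 0, 0.015], [-0.026, 0.000, 0.001, 0, 0, 0, 0.015], [-0.026, 0.000, 0.001, 0, 0, 0, 0.015], [-0.026, 0.000, 0.001, 0, 0, 0, 0.015], [-0.026, 0.000, 0.001, 0, 0, 0, 0.015], [-0.026, 0.000, 0.001, 0, 0, 0, 0.015], 
t 6.7 p [0.5032 0.2471 0.167 ] phi 0.5 r 0.0103 F [ 0.2 -0.3 -2.5]
[-0.025, -0.007, 0.001, 0, 0, 0, 0.015], [-0.023, -0.014, 0.001, 0, 0, 0, 0.015], [-0.020, -0.020, 0.001, 0, 0, 0, 0.015], [-0.015, -0.025, 0.001, 0, 0, 0, 0.015], [-0.010, -0.030, 0.001, 0, 0, 0, 0.015], [-0.003, -0.033, 0.001, 0, 0, 0, 0.015], [0.003, -0.035, 0.001, 0, 0, 0, 0.015], [0.010, -0.036, 0.001, 0, 0, 0, 0.015],
```

>>> jog_arm([
  [[-0.007,0,0.001,0,0,0,0.015],[-0.013,0,0.001,0,0,0,0.015],[-0.015,0,0.001,0,0,0,0.015],[-0.015,-0.005,0.001,0,0,0,0.015],[-0.017,-0.011,0.001,0,0,0,0.015],[-0.018,-0.018,0.001,0,0,0,0.015],[-0.017,-0.024,0.001,0,0,0,0.015],[-0.012,-0.028,0.001,0,0,0,0.015]],
])

```text
t: 7.5
eef_pos: [0.4909, 0.2731, 0.1659]
ee_rot: [3.134, 0.004, 0.002]
force: [4.7, -10.9, 0.9]
width: 0.0217
```

```bash
python3 circ.py 48 128
```

```text
t 7.5 p [0.4909 0.2731 0.1659] phi 49.1 r 0.0346 F [  4.7 -10.9   0.9]
[0.004, -0.004, -0.000, 0, 0, 0, 0.015], [0.009, -0.007, -0.000, 0, 0, 0, 0.015], [0.015, -0.009, -0.000, 0, 0, 0, 0.015], [0.021, -0.010, -0.000, 0, 0, 0, 0.015], [0.028, -0.009, -0.000, 0, 0, 0, 0.015], [0.034, -0.008, -0.000, 0, 0, 0, 0.015], [0.040, -0.006, -0.000, 0, 0, 0, 0.015], [0.045, -0.002, -0.000, 0, 0, 0, 0.015],
```

Run:
```python
from h import *
f=optics.grab_frame("wrist"); cv2.imwrite("pics/w7.png",cv2.resize(f[100:260,220:420,::-1],None,fx=4,fy=3.7))
g=optics.grab_frame("side"); cv2.imwrite("pics/s7.png",cv2.resize(g[230:350,220:370,::-1],None,fx=5,fy=5))
s=arm.get_state();print(s['force'],s['eef_pos'])
```

```text
[ 4.61980136 -8.52110522  0.19147282] [0.49199938 0.27357826 0.16591487]
```

View pics/w7.png

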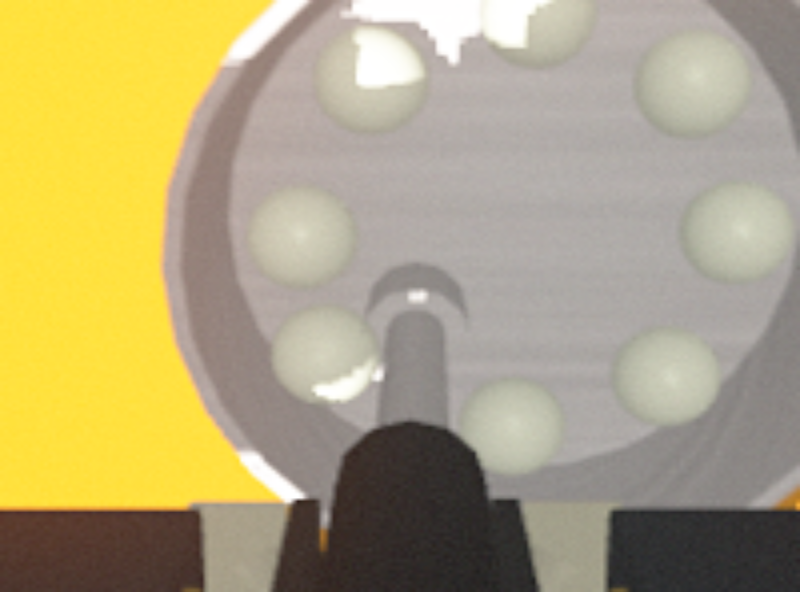

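View pics/s7.png

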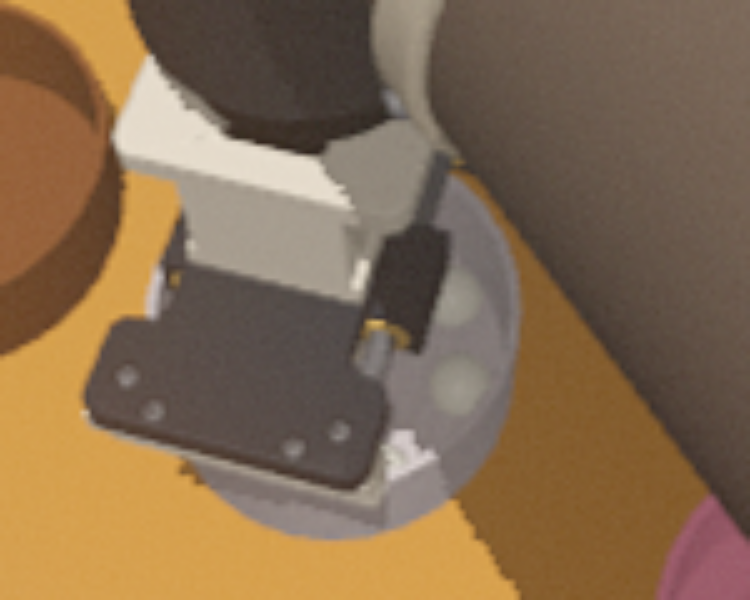

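Run:
```python
from h import *
C=np.array([.5135,.247])
p=np.array([.4915,.2734,.166]);R=Ro.from_euler("xyz",[3.134,0.004,0.002]).as_matrix()
for b in ((322,355),(302,235),(371,78),(538,15),(692,82),(740,230),(667,376),(512,426)):
    d=wplane(b[0]/4+220,b[1]/3.7+100,.017,p,R)[:2]-C; print(b,d.round(4),"r %.4f phi %.0f"%(np.hypot(*d),np.degrees(np.arctan2(d[1],-d[0]))))
print("foot far edge",wplane(416/4+220,263/3.7+100,.0125,p,R)[:2]-C, "tcp",p[:2]-C)
```

```text
(322, 355) [-0.0302  0.0433] r 0.0528 phi 55
(302, 235) [-0.0013  0.0471] r 0.0471 phi 88
(371, 78) [0.0342 0.0322] r 0.0470 phi 137
(538, 15) [ 0.0479 -0.0019] r 0.0479 phi -178
(692, 82) [ 0.0335 -0.0342] r 0.0478 phi -134
(740, 230) [-0.0001 -0.0466] r 0.0466 phi -90
(667, 376) [-0.0355 -0.033 ] r 0.0485 phi -43
(512, 426) [-0.0482  0.001 ] r 0.0482 phi 1
foot far edge [-0.00886967  0.02263231] tcp [-0.022   0.0264]
```

Ball A is pinned radially against the wall at φ≈55°, because the foot came from inside. I'll back off, drop into the gap behind it at a larger radius, and push tangentially.

>>> jog_arm([
  [[0.002,0.008,0,0,0,0,0.015],[0,0.014,0,0,0,0,0.015],[-0.006,0.013,0,0,0,0,0.015],[-0.012,0.011,0,0,0,0,0.015],[-0.014,0.008,0,0,0,0,0.015],[-0.0115,0.005,0,0,0,0,0.015],[-0.008,0,0,0,0,0,0.015],[-0.004,-0.004,0,0,0,0,0.015]],
])

```text
t: 8.4
eef_pos: [0.4875, 0.275, 0.1657]
ee_rot: [3.128, 0.005, 0.003]
force: [1.0, -12.9, 3.9]
width: 0.0211
```

```bash
python3 circ.py 45 125 .04
python3 - <<'E'
from h import *
f=optics.grab_frame("wrist"); cv2.imwrite("pics/w8.png",cv2.resize(f[100:260,220:420,::-1],None,fx=4,fy=3.7))
s=arm.get_state();print(s['force'],s['eef_pos'])
E
```

```text
t 8.4 p [0.4875 0.275  0.1657] phi 47.1 r 0.0382 F [  1.  -12.9   3.9]
[0.003, -0.005, -0.000, 0, 0, 0, 0.015], [0.009, -0.008, -0.000, 0, 0, 0, 0.015], [0.016, -0.011, -0.001, 0, 0, 0, 0.015], [0.023, -0.012, -0.001, 0, 0, 0, 0.015], [0.030, -0.012, -0.001, 0, 0, 0, 0.015], [0.036, -0.011, -0.001, 0, 0, 0, 0.015], [0.043, -0.008, -0.001, 0, 0, 0, 0.015], [0.049, -0.005, -0.001, 0, 0, 0, 0.015], 
[  3.51952502 -10.65689108   2.57526413] [0.48829232 0.27524178 0.16566147]
```

View pics/w8.png

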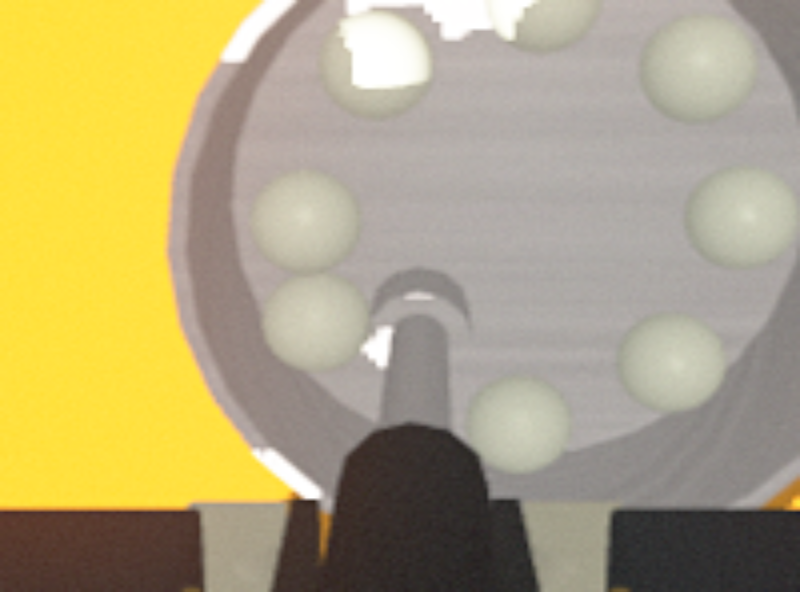

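>>> jog_arm([
  [[0.0035,0.01,0,0,0,0,0.015],[-0.0025,0.012,0,0,0,0,0.015],[-0.009,0.009,0,0,0,0,0.015],[-0.013,0.006,0,0,0,0,0.015],[-0.013,0.006,0,0,0,0,0.015],[-0.01,0.0015,0,0,0,0,0.015],[-0.006,-0.0025,0,0,0,0,0.015],[-0.002,-0.006,0,0,0,0,0.015]],
], newtons=60)

```text
t: 9.25
eef_pos: [0.4855, 0.2786, 0.1651]
ee_rot: [3.121, 0.008, 0.004]
force: [-0.9, -11.8, 3.7]
width: 0.0213
```

```bash
cat > look.py <<'E'
import sys
from h import *
f=optics.grab_frame("wrist"); cv2.imwrite("pics/%s.png"%sys.argv[1],cv2.resize(f[80:260,200:440,::-1],None,fx=3.3,fy=3.3,interpolation=cv2.INTER_CUBIC))
E
python3 circ.py 49 109 .044; python3 look.py w9
```

```text
t 9.25 p [0.4855 0.2786 0.1651] phi 48.4 r 0.0422 F [ -0.9 -11.8   3.7]
[0.004, -0.005, -0.001, 0, 0, 0, 0.015], [0.009, -0.008, -0.001, 0, 0, 0, 0.015], [0.014, -0.010, -0.001, 0, 0, 0, 0.015], [0.020, -0.012, -0.001, 0, 0, 0, 0.015], [0.025, -0.012, -0.001, 0, 0, 0, 0.015], [0.031, -0.012, -0.001, 0, 0, 0, 0.015], [0.037, -0.011, -0.001, 0, 0, 0, 0.015], [0.042, -0.010, -0.001, 0, 0, 0, 0.015],
```

View pics/w9.png

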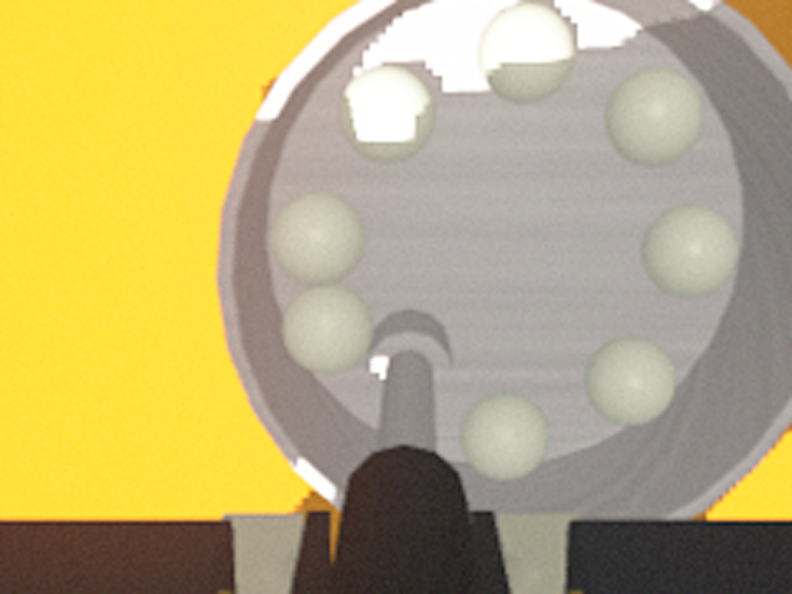

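The tilt has drifted, with roll about 1.2° off. That puts the foot about 3 mm inward and wedges the ball. From here I plan foot waypoints with the tilt corrected.

```bash
cat > path.py <<'E'
import sys
from h import *
# args: list of r(mm):phi waypoints
C=np.array([.5135,.247]); s=arm.get_state(); p,R=pose(); L=.153
ft=(p+R@[0,0,L])[:2]-C; d=ft
print("t",s["t"],"rot",s["ee_rot"].round(3),"foot r %.4f phi %.0f z %.4f"%(np.hypot(*d),np.degrees(np.arctan2(d[1],-d[0])),(p+R@[0,0,L])[2]),"F",s["force"].round(1),"w",round(s["width"],4))
Rt=Ro.from_euler("xyz",[np.pi,0,0]).as_matrix(); w=np.degrees(Ro.from_matrix(R.T@Rt).as_rotvec()).round(1)
o=[]
for a in sys.argv[1:]:
    r,f=map(float,a.split(":")); r/=1000;f=np.radians(f)
    q=np.r_[C+r*np.array([-np.cos(f),np.sin(f)]),.165]; t=(R.T@(q-p))
    o.append("[%.3f, %.3f, %.3f, %.1f, %.1f, %.1f, 0.015]"%(*t,*w))
print(", ".join(o))
E
python3 path.py 30:40 30:28 38:28 45:31 47:34 47:38 47:45 47:53
```

```text
t 9.3 rot [3.12  0.008 0.004] foot r 0.0403 phi 45 z 0.0121 F [-0.5 -8.8  4.6] w 0.0214
[0.004, 0.012, 0.000, 1.2, 0.5, 0.2, 0.015], [0.001, 0.018, 0.000, 1.2, 0.5, 0.2, 0.015], [-0.006, 0.014, 0.000, 1.2, 0.5, 0.2, 0.015], [-0.011, 0.008, 0.000, 1.2, 0.5, 0.2, 0.015], [-0.012, 0.005, 0.000, 1.2, 0.5, 0.2, 0.015], [-0.010, 0.003, 0.000, 1.2, 0.5, 0.2, 0.015], [-0.006, -0.002, 0.000, 1.2, 0.5, 0.2, 0.015], [-0.001, -0.006, -0.000, 1.2, 0.5, 0.2, 0.015]
```

>>> jog_arm([
  [[0.004,0.012,0,1.2,0.5,0.2,0.015],[0.001,0.018,0,1.2,0.5,0.2,0.015],[-0.006,0.014,0,1.2,0.5,0.2,0.015],[-0.011,0.008,0,1.2,0.5,0.2,0.015],[-0.012,0.005,0,1.2,0.5,0.2,0.015],[-0.01,0.003,0,1.2,0.5,0.2,0.015],[-0.006,-0.002,0,1.2,0.5,0.2,0.015],[-0.001,-0.006,0,1.2,0.5,0.2,0.015]],
])

```text
t: 10.1
eef_pos: [0.4846, 0.2841, 0.1645]
ee_rot: [3.138, 0.001, 0.001]
force: [-3.7, -6.4, -1.0]
width: 0.0211
```

```bash
python3 look.py w10; python3 path.py 47:56 47:63 47:70 47:77 47:84 47:91 47:98 47:105
```

```text
t 10.15 rot [3.137e+00 2.000e-03 1.000e-03] foot r 0.0463 phi 51 z 0.0110 F [-0.8 -4.3 -1.3] w 0.0213
[0.002, -0.002, -0.001, 0.3, 0.1, 0.0, 0.015], [0.007, -0.005, -0.001, 0.3, 0.1, 0.0, 0.015], [0.013, -0.007, -0.001, 0.3, 0.1, 0.0, 0.015], [0.018, -0.009, -0.001, 0.3, 0.1, 0.0, 0.015], [0.024, -0.010, -0.001, 0.3, 0.1, 0.0, 0.015], [0.029, -0.010, -0.001, 0.3, 0.1, 0.0, 0.015], [0.035, -0.010, -0.001, 0.3, 0.1, 0.0, 0.015], [0.041, -0.008, -0.001, 0.3, 0.1, 0.0, 0.015]
```

View pics/w10.png

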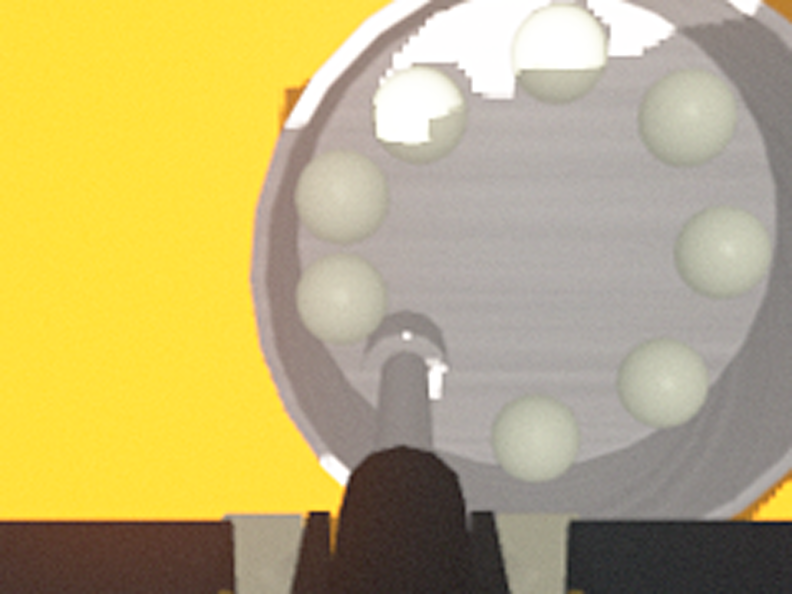

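Balls A and B are now moving along the wall, and B has been pushed past φ 90°. Carrying on.

>>> jog_arm([
  [[0.002,-0.002,0,0.3,0.1,0,0.015],[0.007,-0.005,0,0.3,0.1,0,0.015],[0.013,-0.007,0,0.3,0.1,0,0.015],[0.018,-0.009,0,0.3,0.1,0,0.015],[0.024,-0.01,0,0.3,0.1,0,0.015],[0.029,-0.01,0,0.3,0.1,0,0.015],[0.035,-0.01,0,0.3,0.1,0,0.015],[0.041,-0.008,0,0.3,0.1,0,0.015]],
])

```text
t: 10.95
eef_pos: [0.5234, 0.2874, 0.1615]
ee_rot: [3.133, 0.008, -0.0]
force: [-4.7, -11.3, -0.7]
width: 0.0215
```

```bash
python3 look.py w11; python3 path.py 47:104 47:113 47:122 47:131 47:140 47:149 47:158 47:167
```

```text
t 11.0 rot [ 3.133  0.008 -0.   ] foot r 0.0401 phi 104 z 0.0086 F [ -4.2 -11.1   1. ] w 0.0211
[0.001, -0.005, -0.003, 0.5, 0.4, -0.0, 0.015], [0.008, -0.003, -0.004, 0.5, 0.4, -0.0, 0.015], [0.014, 0.000, -0.004, 0.5, 0.4, -0.0, 0.015], [0.020, 0.005, -0.004, 0.5, 0.4, -0.0, 0.015], [0.025, 0.010, -0.004, 0.5, 0.4, -0.0, 0.015], [0.030, 0.016, -0.004, 0.5, 0.4, -0.0, 0.015], [0.033, 0.023, -0.003, 0.5, 0.4, -0.0, 0.015], [0.035, 0.030, -0.003, 0.5, 0.4, -0.0, 0.015]
```

View pics/w11.png

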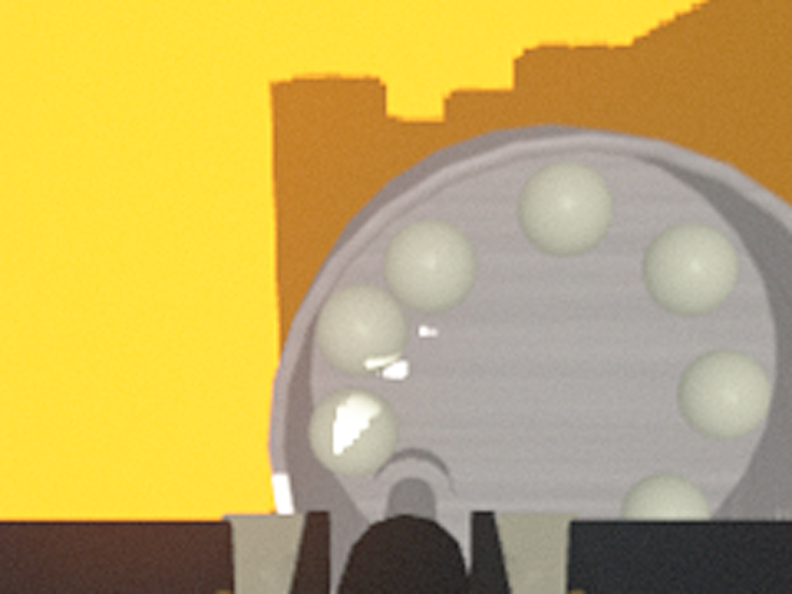

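Run:
```python
from h import *
C=np.array([.5135,.247]); p,R=pose(); print(p)
for n,b,z in (("foot far edge",(415,450),.012),("A",(355,432),.017),("B",(362,328),.017),("C",(430,265),.017),("near?",(665,510),.017)):
    d=wplane(b[0]/3.3+200,b[1]/3.3+80,z,p,R)[:2]-C; print(n,d.round(4),"r %.4f phi %.0f"%(np.hypot(*d),np.degrees(np.arctan2(d[1],-d[0]))))
print(p[:2]-C)
```

```text
[0.52418606 0.2872315  0.16155793]
foot far edge [-0.0174  0.0347] r 0.0388 phi 63
A [-0.0104  0.0508] r 0.0518 phi 78
B [0.018  0.0486] r 0.0519 phi 110
C [0.0345 0.0312] r 0.0465 phi 138
near? [-0.0332 -0.0334] r 0.0471 phi -45
[0.01068606 0.0402315 ]
```

Under load the rod pivoted in the pads about the jaw axis: the foot lags about 39 mm in −x, roughly 14°. That means friction is high and any wedging locks. My plan:

1. Straighten the rod by backing the foot against the near ball and wall.
2. Stir with the foot close to the ball ring radius (about 50 mm), so the push is tangential.
3. Turn the jaw axis along the push direction, where the grip is stiff.

>>> jog_arm([
  [[0.008,0.01,-0.003,0.5,0.4,0,0.015],[0.01,0.025,-0.003,0.5,0.4,0,0.015],[0.01,0.038,-0.003,0.5,0.4,0,0.015],[-0.005,0.04,-0.003,0.5,0.4,0,0.015],[-0.02,0.04,-0.003,0.5,0.4,0,0.015],[-0.032,0.04,-0.003,0.5,0.4,0,0.015],[-0.04,0.04,-0.003,0.5,0.4,0,0.015],[-0.042,0.04,-0.003,0.5,0.4,0,0.015]],
])

```text
t: 11.8
eef_pos: [0.4844, 0.2488, 0.1679]
ee_rot: [-3.137, -0.007, 0.002]
force: [7.5, -0.3, 1.2]
width: 0.0211
```

```bash
python3 look.py w12; python3 path.py 20:0
python3 - <<'E'
from h import *
p,R=pose()
for dx in (0,.011):print(((wproj([p[0]+dx,p[1],p[2]-.1535],p,R)-[200,80])*3.3).round(0))
E
```

```text
t 11.85 rot [-3.137e+00 -7.000e-03  2.000e-03] foot r 0.0281 phi 5 z 0.0149 F [ 6.2 -0.2  1.9] w 0.0213
[0.009, 0.002, 0.003, -0.3, -0.4, 0.1, 0.015]
[402. 354.]
[402. 314.]
```

View pics/w12.png

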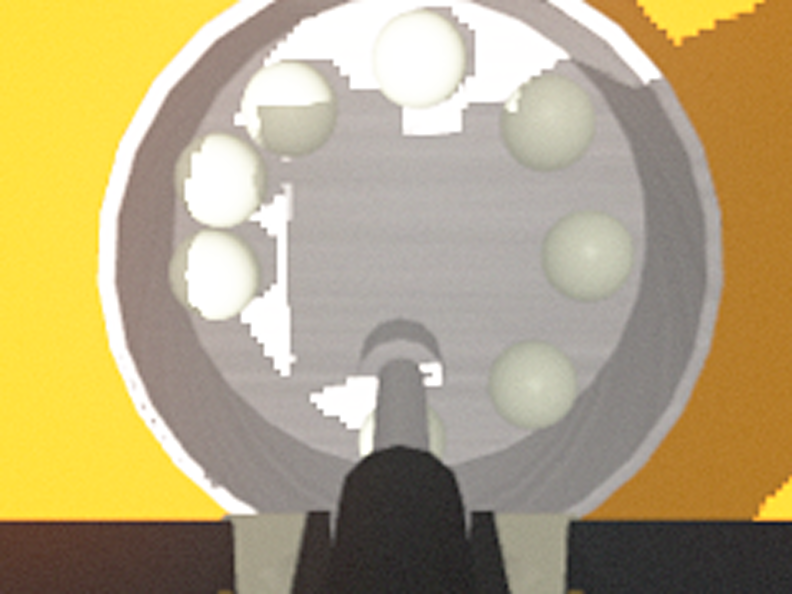

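The rod is straight again: far foot edge at row 320, expected 314. Now I leave the centre into the left-near gap, turning the jaws with φ (yaw = −φ).

```bash
cat > path.py <<'E'
import sys
from h import *
# args: yaw0 then r(mm):phi[:yaw] waypoints ; default yaw = off-phi
off=float(sys.argv[1]); C=np.array([.5135,.247]); s=arm.get_state(); p,R=pose(); L=.153
d=(p+R@[0,0,L])[:2]-C
print("t",s["t"],"rot",np.degrees(s["ee_rot"]).round(1),"q6",s["q"][5].round(2),"foot r %.4f phi %.0f z %.4f"%(np.hypot(*d),np.degrees(np.arctan2(d[1],-d[0])),(p+R@[0,0,L])[2]),"F",s["force"].round(1),"w",round(s["width"],4))
o=[]
for a in sys.argv[2:]:
    v=list(map(float,a.split(":"))); r=v[0]/1000;f=np.radians(v[1]); y=np.radians(v[2] if len(v)>2 else off-v[1])
    Rt=Ro.from_euler("xyz",[np.pi,0,y]).as_matrix(); w=np.degrees(Ro.from_matrix(R.T@Rt).as_rotvec())
    q=np.r_[C+r*np.array([-np.cos(f),np.sin(f)]),.166]; t=(R.T@(q-p))
    o.append("[%.3f, %.3f, %.3f, %.1f, %.1f, %.1f, 0.015]"%(*t,*w))
print(", ".join(o))
E
python3 path.py 0 24:8:-5 24:25:-12 28:40:-20 35:40:-28 43:40:-35 49:41:-40 49:44:-45 49:50
```

```text
t 11.85 rot [-1.797e+02 -4.000e-01  1.000e-01] q6 0.74 foot r 0.0281 phi 5 z 0.0149 F [ 6.2 -0.2  1.9] w 0.0213
[0.005, -0.002, 0.002, -0.3, -0.4, 5.1, 0.015], [0.007, -0.008, 0.002, -0.3, -0.4, 12.1, 0.015], [0.008, -0.016, 0.002, -0.3, -0.3, 20.1, 0.015], [0.002, -0.021, 0.002, -0.4, -0.3, 28.1, 0.015], [-0.004, -0.026, 0.002, -0.4, -0.3, 35.1, 0.015], [-0.008, -0.030, 0.002, -0.4, -0.3, 40.1, 0.015], [-0.006, -0.032, 0.002, -0.4, -0.3, 45.1, 0.015], [-0.002, -0.036, 0.002, -0.4, -0.2, 50.1, 0.015]
```

Run:
```python
from h import *
s=arm.get_state(); print(s['q'].round(3),s['ee_rot'])
```

```text
[ 0.836  0.209 -0.396  0.002 -0.958  0.735] [-3.13702044e+00 -6.78789106e-03  1.61078964e-03]
```

>>> jog_arm([
  [[0.005,-0.002,0.002,-0.3,-0.4,5,0.015],[0.007,-0.008,0.002,-0.3,-0.4,12,0.015],[0.008,-0.016,0.002,-0.3,-0.3,20,0.015],[0.002,-0.021,0.002,-0.4,-0.3,28,0.015],[-0.004,-0.026,0.002,-0.4,-0.3,35,0.015],[-0.008,-0.03,0.002,-0.4,-0.3,40,0.015],[-0.006,-0.032,0.002,-0.4,-0.3,45,0.015],[-0.002,-0.036,0.002,-0.4,-0.2,50,0.015]],
])

```text
t: 12.65
eef_pos: [0.4819, 0.285, 0.1665]
ee_rot: [-3.14, 0.0, -0.874]
force: [-0.3, 0.1, -1.9]
width: 0.0213
```

```bash
python3 look.py w13; python3 path.py 0 50:56 50:62 50:68 50:74 50:80 50:86 50:92 50:98
```

```text
t 12.7 rot [-179.9   -0.   -50.4] q6 -0.19 foot r 0.0493 phi 52 z 0.0135 F [ 0.9  0.7 -0.8] w 0.0215
[-0.000, -0.004, 0.001, -0.1, -0.0, 5.6, 0.015], [0.000, -0.009, 0.001, -0.1, -0.0, 11.6, 0.015], [0.002, -0.014, 0.001, -0.1, 0.0, 17.6, 0.015], [0.004, -0.019, 0.001, -0.1, 0.0, 23.6, 0.015], [0.006, -0.024, 0.001, -0.1, 0.0, 29.6, 0.015], [0.009, -0.028, 0.001, -0.1, 0.0, 35.6, 0.015], [0.012, -0.032, 0.001, -0.1, 0.0, 41.6, 0.015], [0.016, -0.036, 0.001, -0.1, 0.0, 47.6, 0.015]
```

View pics/w13.png

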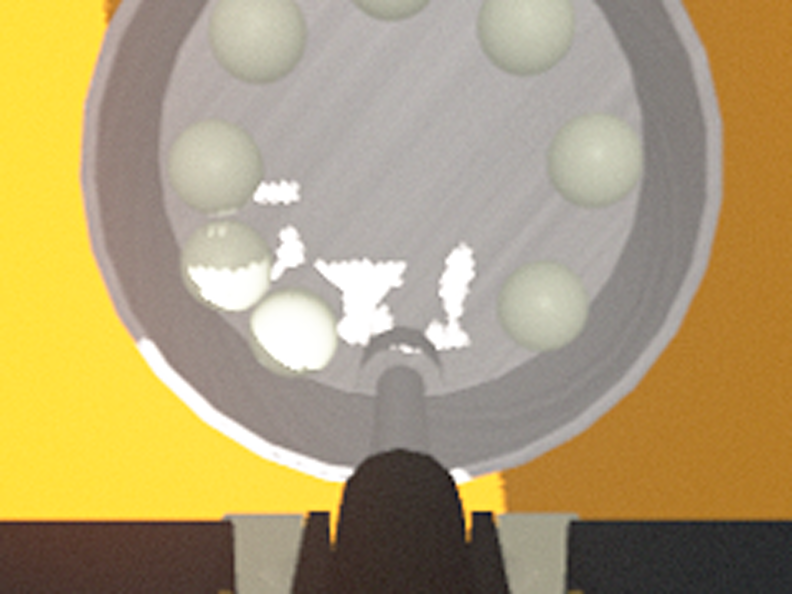

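The foot is down near the wall with no contact force, and A (295,330) lies just ahead of it. I sweep with r = 48–49 mm.

>>> jog_arm([
  [[0.001,-0.004,0.001,-0.1,0,5.6,0.015],[0.001,-0.009,0.001,-0.1,0,11.6,0.015],[0.003,-0.014,0.001,-0.1,0,17.6,0.015],[0.005,-0.019,0.001,-0.1,0,23.6,0.015],[0.007,-0.024,0.001,-0.1,0,29.6,0.015],[0.01,-0.028,0.001,-0.1,0,35.6,0.015],[0.013,-0.032,0.001,-0.1,0,41.6,0.015],[0.017,-0.036,0.001,-0.1,0,47.6,0.015]],
])

```text
t: 13.5
eef_pos: [0.5175, 0.2946, 0.1645]
ee_rot: [3.135, -0.001, -1.714]
force: [-17.8, 2.6, 6.5]
width: 0.0219
```

```bash
python3 look.py w14; python3 path.py 0 48:101 48:108 48:115 48:122 48:129 48:136 48:143 48:150
```

```text
t 13.55 rot [ 1.796e+02 -1.000e-01 -9.860e+01] q6 -0.99 foot r 0.0476 phi 93 z 0.0114 F [-15.7   3.6   6. ] w 0.0213
[-0.000, -0.005, -0.002, 0.4, -0.1, 2.4, 0.015], [0.000, -0.011, -0.002, 0.4, -0.1, 9.4, 0.015], [0.002, -0.017, -0.002, 0.4, -0.2, 16.4, 0.015], [0.004, -0.022, -0.002, 0.4, -0.2, 23.4, 0.015], [0.006, -0.027, -0.002, 0.4, -0.2, 30.4, 0.015], [0.010, -0.032, -0.002, 0.4, -0.2, 37.4, 0.015], [0.013, -0.037, -0.002, 0.4, -0.2, 44.4, 0.015], [0.018, -0.041, -0.002, 0.3, -0.3, 51.4, 0.015]
```

View pics/w14.png

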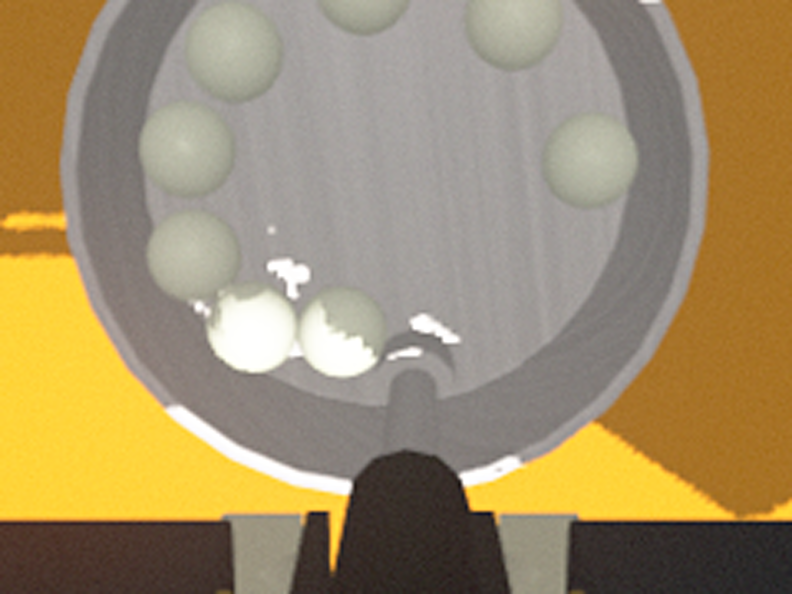

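```bash
cat > pol.py <<'E'
import sys
from h import *
C=np.array([.5135,.247]); p,R=pose()
for a in sys.argv[1:]:
    b=list(map(float,a.split(","))); d=wplane(b[0]/3.3+200,b[1]/3.3+80,.017,p,R)[:2]-C
    print(a,"r %.1f phi %.0f"%(1e3*np.hypot(*d),np.degrees(np.arctan2(d[1],-d[0]))%360))
E
python3 pol.py 342,332 252,329 194,254 187,148 234,52 364,-10 513,27 592,161; sed -i 's/^C=.*/C=np.array([.5135,.247]); p,R=pose()/' pol.py
```

```text
342,332 r 41.7 phi 113
252,329 r 52.0 phi 139
194,254 r 51.8 phi 166
187,148 r 48.7 phi 197
234,52 r 46.4 phi 229
364,-10 r 44.2 phi 274
513,27 r 48.1 phi 321
592,161 r 53.1 phi 5
```

>>> jog_arm([
  [[0,-0.004,-0.002,0.4,-0.1,2.4,0.015],[0,-0.008,-0.002,0.4,-0.1,6,0.015],[0.001,-0.011,-0.002,0.4,-0.1,9.4,0.015],[0.002,-0.014,-0.002,0.4,-0.2,13,0.015],[0.003,-0.017,-0.002,0.4,-0.2,16.4,0.015]],
])

```text
t: 14.05
eef_pos: [0.5279, 0.2898, 0.1645]
ee_rot: [3.132, -0.002, -2.009]
force: [-20.1, 9.2, 3.7]
width: 0.0236
```

```bash
python3 look.py w15; python3 path.py 0 48:118
```

```text
t 14.1 rot [ 1.795e+02 -1.000e-01 -1.153e+02] q6 -1.26 foot r 0.0452 phi 107 z 0.0115 F [-19.3   9.8   3.2] w 0.0237
[-0.003, -0.007, -0.002, 0.5, -0.1, 2.7, 0.015]
```

View pics/w15.png

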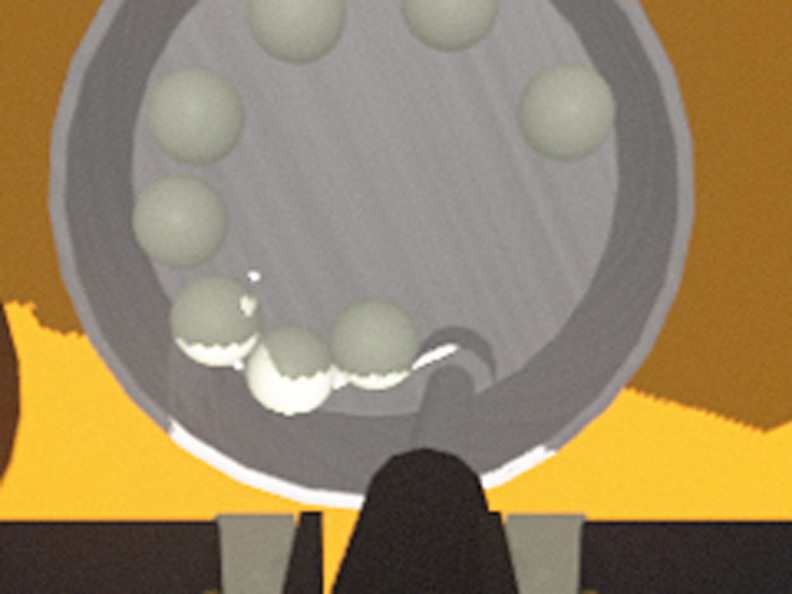

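```bash
python3 pol.py 375,343 290,370 215,320 180,220 195,115 298,15 450,5 567,112; python3 path.py 0 34:98:-108 20:100:-100 14:120:-92 17:148:-84 22:168:-76 25:180:-75 25:195:-75 25:210:-75
```

```text
375,343 r 40.6 phi 115
290,370 r 52.7 phi 140
215,320 r 53.7 phi 166
180,220 r 49.7 phi 196
195,115 r 47.3 phi 227
298,15 r 44.9 phi 272
450,5 r 47.4 phi 319
567,112 r 51.6 phi 5
t 14.1 rot [ 1.795e+02 -1.000e-01 -1.153e+02] q6 -1.26 foot r 0.0452 phi 107 z 0.0115 F [-19.3   9.8   3.2] w 0.0237
[0.013, 0.005, -0.001, 0.5, -0.1, -7.3, 0.015], [0.026, 0.000, -0.001, 0.5, -0.0, -15.3, 0.015], [0.031, -0.006, -0.001, 0.5, 0.0, -23.3, 0.015], [0.031, -0.014, -0.002, 0.5, 0.0, -31.3, 0.015], [0.032, -0.022, -0.002, 0.5, 0.1, -39.3, 0.015], [0.034, -0.027, -0.002, 0.5, 0.1, -40.3, 0.015], [0.041, -0.029, -0.002, 0.5, 0.1, -40.3, 0.015], [0.047, -0.030, -0.002, 0.5, 0.1, -40.3, 0.015]
```

Pushing a whole train of balls locks at about 20 N because friction is high. I'll ease off inward, pass inside them through the far part, and then shift the next balls one or two at a time.

>>> jog_arm([
  [[0.013,0.005,-0.001,0.5,-0.1,-7.3,0.015],[0.026,0,-0.001,0.5,0,-15.3,0.015],[0.031,-0.006,-0.001,0.5,0,-23.3,0.015],[0.031,-0.014,-0.002,0.5,0,-31.3,0.015],[0.032,-0.022,-0.002,0.5,0.1,-39.3,0.015],[0.034,-0.027,-0.002,0.5,0.1,-40.3,0.015],[0.037,-0.028,-0.002,0.5,0.1,-40.3,0.015],[0.041,-0.029,-0.002,0.5,0.1,-40.3,0.015]],
])

```text
t: 14.9
eef_pos: [0.5373, 0.2406, 0.1667]
ee_rot: [-3.141, 0.001, -1.31]
force: [0.1, -1.3, -0.3]
width: 0.0213
```

```bash
python3 look.py w16; python3 path.py 180 25:195
```

```text
t 14.95 rot [-1.80e+02  1.00e-01 -7.51e+01] q6 -0.49 foot r 0.0244 phi -164 z 0.0137 F [-1.3 -0.5 -1.3] w 0.0213
[-0.000, -0.001, 0.001, -0.0, 0.0, -60.1, 0.015]
```

View pics/w16.png

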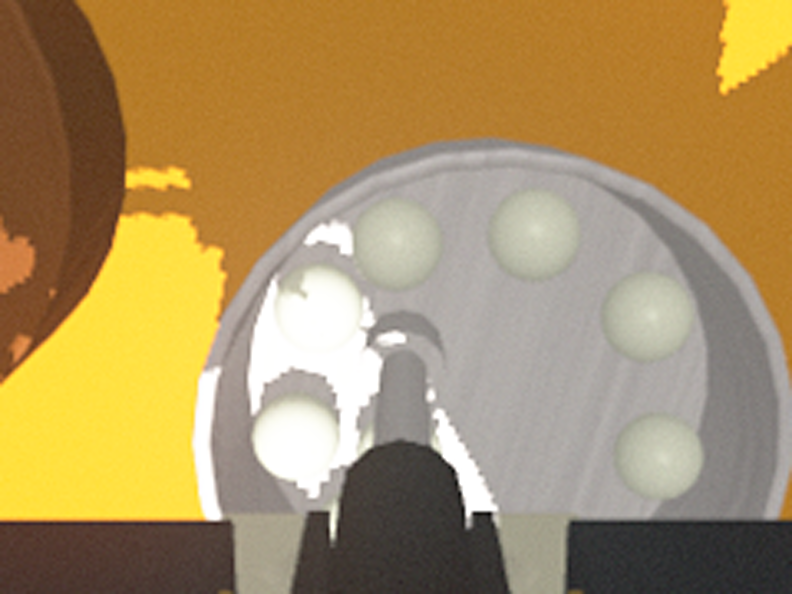

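```bash
python3 pol.py 297,437 320,308 398,243 535,235 650,318 659,456
```

```text
297,437 r 49.3 phi 153
320,308 r 48.4 phi 197
398,243 r 47.3 phi 229
535,235 r 46.9 phi 273
650,318 r 50.8 phi 319
659,456 r 52.8 phi 3
```

```bash
python3 path.py 180 22:212:-74 22:232:-72 26:248:-71 31:251:-71 36:251 41:251 45:251 48:251
```

```text
t 14.95 rot [-1.80e+02  1.00e-01 -7.51e+01] q6 -0.49 foot r 0.0244 phi -164 z 0.0137 F [-1.3 -0.5 -1.3] w 0.0213
[0.003, 0.006, 0.001, -0.0, 0.1, -1.1, 0.015], [0.007, 0.012, 0.001, -0.0, 0.1, -3.1, 0.015], [0.013, 0.018, 0.001, -0.0, 0.1, -4.1, 0.015], [0.018, 0.019, 0.001, -0.0, 0.1, -4.1, 0.015], [0.023, 0.018, 0.001, -0.0, 0.1, -4.1, 0.015], [0.028, 0.018, 0.001, -0.0, 0.1, -4.1, 0.015], [0.032, 0.018, 0.001, -0.0, 0.1, -4.1, 0.015], [0.035, 0.017, 0.001, -0.0, 0.1, -4.1, 0.015]
```

>>> jog_arm([
  [[0.003,0.006,0.001,0,0.1,-1.1,0.015],[0.007,0.012,0.001,0,0.1,-3.1,0.015],[0.013,0.018,0.001,0,0.1,-4.1,0.015],[0.018,0.019,0.001,0,0.1,-4.1,0.015],[0.023,0.018,0.001,0,0.1,-4.1,0.015],[0.028,0.018,0.001,0,0.1,-4.1,0.015],[0.032,0.018,0.001,0,0.1,-4.1,0.015],[0.035,0.018,0.001,0,0.1,-4.1,0.015]],
])

```text
t: 15.75
eef_pos: [0.5302, 0.2039, 0.1664]
ee_rot: [-3.136, 0.003, -1.239]
force: [0.2, 9.8, -1.1]
width: 0.0212
```

```bash
python3 look.py w17; python3 path.py 180 48:251
```

```text
t 15.8 rot [-179.7    0.2  -71. ] q6 -0.38 foot r 0.0462 phi -112 z 0.0134 F [ 0.1  7.1 -2.1] w 0.0213
[0.001, 0.002, 0.000, -0.3, 0.2, -0.0, 0.015]
```

View pics/w17.png

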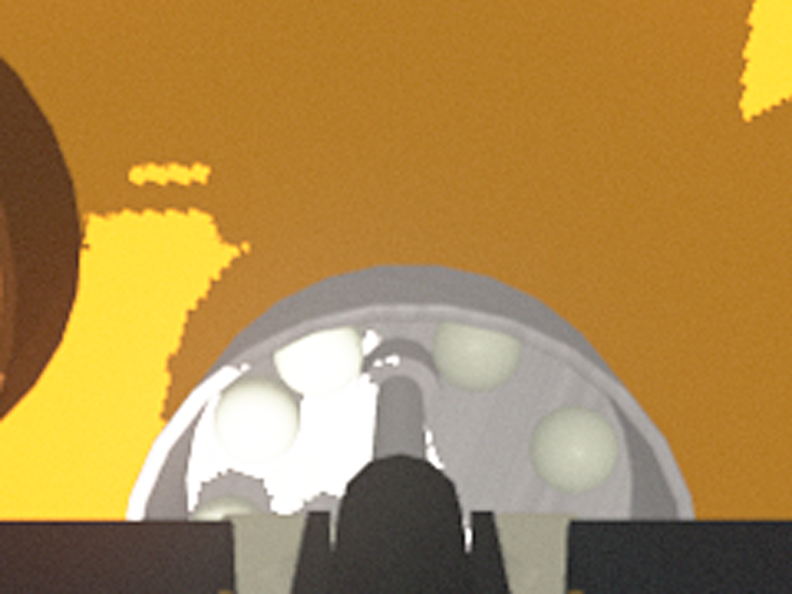

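```bash
python3 path.py 180 51:251 52:254 52:258 52:262 52:267 52:272 52:277 52:282
```

```text
t 15.8 rot [-179.7    0.2  -71. ] q6 -0.38 foot r 0.0462 phi -112 z 0.0134 F [ 0.1  7.1 -2.1] w 0.0213
[0.004, 0.002, 0.000, -0.3, 0.2, -0.0, 0.015], [0.005, 0.004, 0.000, -0.3, 0.2, 3.0, 0.015], [0.005, 0.008, 0.000, -0.3, 0.2, 7.0, 0.015], [0.005, 0.012, 0.000, -0.3, 0.2, 11.0, 0.015], [0.003, 0.016, 0.000, -0.3, 0.2, 16.0, 0.015], [0.002, 0.020, 0.000, -0.3, 0.2, 21.0, 0.015], [0.000, 0.024, 0.000, -0.2, 0.2, 26.0, 0.015], [-0.002, 0.028, 0.000, -0.2, 0.2, 31.0, 0.015]
```

>>> jog_arm([
  [[0.004,0.002,0,-0.3,0.2,0,0.015],[0.005,0.004,0,-0.3,0.2,3,0.015],[0.005,0.008,0,-0.3,0.2,7,0.015],[0.005,0.012,0,-0.3,0.2,11,0.015],[0.003,0.016,0,-0.3,0.2,16,0.015],[0.002,0.02,0,-0.3,0.2,21,0.015],[0,0.024,0,-0.2,0.2,26,0.015],[-0.002,0.028,0,-0.2,0.2,31,0.015]],
])

```text
t: 16.6
eef_pos: [0.5057, 0.1993, 0.1677]
ee_rot: [-3.137, 0.008, -1.784]
force: [4.1, 7.5, -1.8]
width: 0.021
```

```bash
python3 look.py w18; python3 path.py 180 50:285
```

```text
t 16.65 rot [-179.7    0.5 -102.5] q6 -0.95 foot r 0.0473 phi -81 z 0.0148 F [ 3.1  7.3 -2.1] w 0.0213
[0.002, 0.004, 0.002, -0.3, 0.5, 2.5, 0.015]
```

View pics/w18.png

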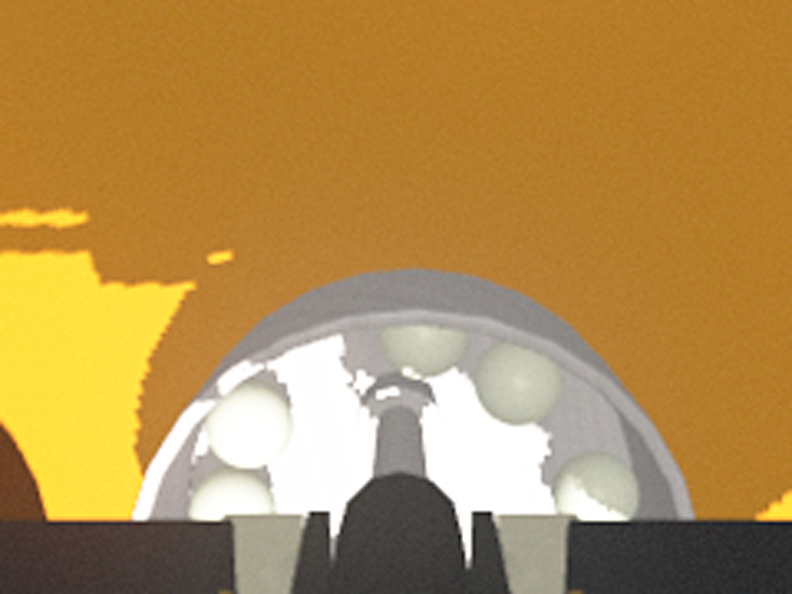

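```bash
python3 pol.py 425,335 518,382 597,495 250,425 232,515 400,378
```

```text
425,335 r 52.8 phi 287
518,382 r 49.3 phi 319
597,495 r 52.6 phi 5
250,425 r 51.1 phi 225
232,515 r 49.2 phi 194
400,378 r 40.9 phi 279
```

F slipped outside the foot and the rod leans about 18 mm inward. I'll compensate for the lean, re-enter the now wider gap between E (225°) and F (287°) right at the wall, and push F and G tangentially.

```bash
sed -i 's/^off=float(sys.argv\[1\]);/off,lean=map(float,sys.argv[1].split(","));/; s/R@\[0,0,L\]/R@[lean,0,L]/g; s/q=np.r_\[C+r\*np.array(\[-np.cos(f),np.sin(f)\]),.166\]/q=np.r_[C+r*np.array([-np.cos(f),np.sin(f)]),.166]-Rt@[lean,0,0]/' path.py
python3 path.py 180,-.018 25:272:-96 24:262:-88 26:256:-80 33:256 40:256 46:256 50:256 52:257
```

```text
t 16.65 rot [-179.7    0.5 -102.5] q6 -0.95 foot r 0.0293 phi -83 z 0.0149 F [ 3.1  7.3 -2.1] w 0.0213
[-0.006, -0.004, 0.002, -0.3, 0.4, -6.5, 0.015], [-0.008, -0.011, 0.002, -0.3, 0.4, -14.5, 0.015], [-0.008, -0.016, 0.002, -0.4, 0.4, -22.5, 0.015], [-0.003, -0.020, 0.002, -0.4, 0.4, -26.5, 0.015], [0.004, -0.024, 0.002, -0.4, 0.4, -26.5, 0.015], [0.009, -0.026, 0.002, -0.4, 0.4, -26.5, 0.015], [0.012, -0.028, 0.002, -0.4, 0.4, -26.5, 0.015], [0.015, -0.028, 0.002, -0.4, 0.4, -25.5, 0.015]
```

>>> jog_arm([
  [[-0.006,-0.004,0.002,-0.3,0.4,-6.5,0.015],[-0.008,-0.011,0.002,-0.3,0.4,-14.5,0.015],[-0.008,-0.016,0.002,-0.4,0.4,-22.5,0.015],[-0.003,-0.02,0.002,-0.4,0.4,-26.5,0.015],[0.004,-0.024,0.002,-0.4,0.4,-26.5,0.015],[0.009,-0.026,0.002,-0.4,0.4,-26.5,0.015],[0.012,-0.028,0.002,-0.4,0.4,-26.5,0.015],[0.015,-0.028,0.002,-0.4,0.4,-25.5,0.015]],
])

```text
t: 17.45
eef_pos: [0.5295, 0.1798, 0.1657]
ee_rot: [-3.141, 0.003, -1.347]
force: [-1.5, 9.0, -4.4]
width: 0.0213
```

```bash
python3 look.py w19; python3 path.py 180,-.018 52:260 52:264 52:268 52:273 52:278 52:283 52:288 52:293
```

```text
t 17.5 rot [-179.9    0.2  -77.3] q6 -0.45 foot r 0.0505 phi -104 z 0.0127 F [-1.8  8.  -4.5] w 0.0214
[0.001, 0.004, -0.000, -0.1, 0.2, 2.7, 0.015], [0.000, 0.009, -0.000, -0.1, 0.2, 6.7, 0.015], [-0.000, 0.014, -0.000, -0.1, 0.2, 10.7, 0.015], [-0.002, 0.020, -0.000, -0.1, 0.2, 15.7, 0.015], [-0.004, 0.025, -0.000, -0.0, 0.2, 20.7, 0.015], [-0.006, 0.031, -0.000, -0.0, 0.2, 25.7, 0.015], [-0.009, 0.036, -0.000, -0.0, 0.2, 30.7, 0.015], [-0.012, 0.042, -0.000, -0.0, 0.2, 35.7, 0.015]
```

View pics/w19.png

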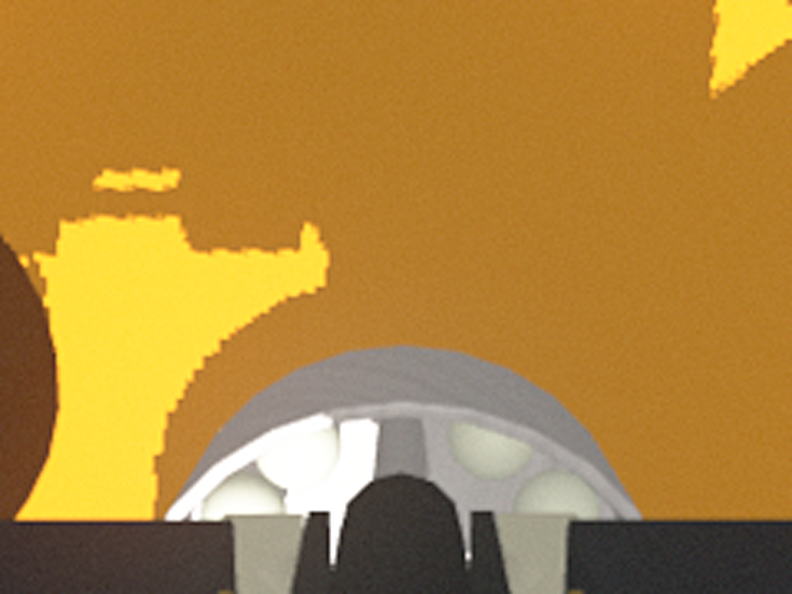

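The foot has reached the wall between E and F, with about 8 N radially. Easing off 3 mm and pushing clockwise.

>>> jog_arm([
  [[-0.002,0.004,0,-0.1,0.2,2.7,0.015],[-0.003,0.009,0,-0.1,0.2,6.7,0.015],[-0.003,0.014,0,-0.1,0.2,10.7,0.015],[-0.005,0.02,0,-0.1,0.2,15.7,0.015],[-0.007,0.025,0,0,0.2,20.7,0.015],[-0.009,0.031,0,0,0.2,25.7,0.015],[-0.012,0.036,0,0,0.2,30.7,0.015],[-0.015,0.042,0,0,0.2,35.7,0.015]],
])

```text
t: 18.3
eef_pos: [0.4893, 0.1878, 0.1682]
ee_rot: [-3.135, 0.009, -1.976]
force: [7.8, 4.5, -0.5]
width: 0.0212
```

```bash
python3 look.py w20; python3 path.py 180,-.02 52:293
```

```text
t 18.35 rot [-179.7    0.5 -113.5] q6 -1.16 foot r 0.0429 phi -68 z 0.0153 F [ 6.7  4.6 -1.4] w 0.0214
[0.008, -0.000, 0.002, -0.3, 0.5, -0.5, 0.015]
```

View pics/w20.png

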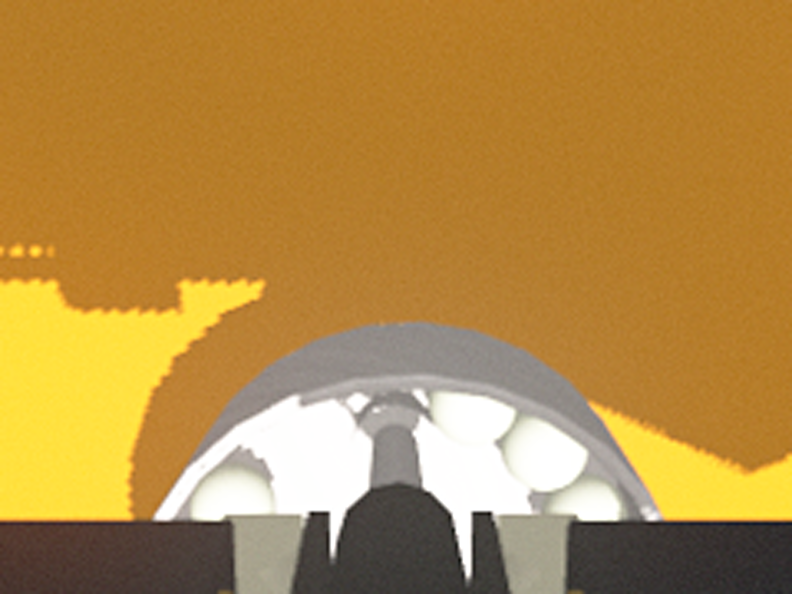

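```bash
python3 pol.py 472,403 545,450 585,505 232,500 393,393; python3 path.py 180,-.02 52:293
python3 - <<'E'
from h import *
print(pose()[0]-[.5135,.247,0])
E
```

```text
472,403 r 52.9 phi 314
545,450 r 53.0 phi 341
585,505 r 54.4 phi 2
232,500 r 51.8 phi 227
393,393 r 52.3 phi 291
t 18.35 rot [-179.7    0.5 -113.5] q6 -1.16 foot r 0.0429 phi -68 z 0.0153 F [ 6.7  4.6 -1.4] w 0.0214
[0.008, -0.000, 0.002, -0.3, 0.5, -0.5, 0.015]
[-0.02524219 -0.05911786  0.1681228 ]
```

F is now at 314° and G at 341° (both shifted 20 mm or more). Next: carry on through the near part, straighten the rod against the free wall at about φ 70°, then a second lap to shift E.

```bash
python3 path.py 180,-.023 33:296:-107 28:315:-99 27:338:-91 28:0:-83 30:22:-75 34:42:-70 42:60:-70 50:68:-70
```

```text
t 18.35 rot [-179.7    0.5 -113.5] q6 -1.16 foot r 0.0399 phi -68 z 0.0153 F [ 6.7  4.6 -1.4] w 0.0214
[-0.008, -0.001, 0.002, -0.4, 0.5, -6.5, 0.015], [-0.016, 0.005, 0.002, -0.4, 0.5, -14.5, 0.015], [-0.024, 0.011, 0.002, -0.4, 0.5, -22.5, 0.015], [-0.033, 0.014, 0.002, -0.5, 0.4, -30.5, 0.015], [-0.045, 0.016, 0.002, -0.5, 0.4, -38.5, 0.015], [-0.058, 0.017, 0.003, -0.5, 0.4, -43.5, 0.015], [-0.073, 0.018, 0.003, -0.5, 0.4, -43.5, 0.015], [-0.083, 0.020, 0.003, -0.5, 0.4, -43.5, 0.015]
```

>>> jog_arm([
  [[-0.008,-0.001,0.002,-0.4,0.5,-6.5,0.015],[-0.016,0.005,0.002,-0.4,0.5,-14.5,0.015],[-0.024,0.011,0.002,-0.4,0.5,-22.5,0.015],[-0.033,0.014,0.002,-0.5,0.4,-30.5,0.015],[-0.045,0.016,0.002,-0.5,0.4,-38.5,0.015],[-0.058,0.017,0.003,-0.5,0.4,-43.5,0.015],[-0.073,0.018,0.003,-0.5,0.4,-43.5,0.015],[-0.083,0.02,0.003,-0.5,0.4,-43.5,0.015]],
])

```text
t: 19.15
eef_pos: [0.5036, 0.2729, 0.1658]
ee_rot: [-3.141, -0.0, -1.226]
force: [-0.6, 0.4, -1.1]
width: 0.021
```

```bash
python3 look.py w21; python3 path.py 180,-.023 60:69:-70 70:69:-70 78:69:-70
```

```text
t 19.2 rot [-179.9   -0.   -70.2] q6 -0.49 foot r 0.0516 phi 71 z 0.0128 F [ 1.5  0.7 -0.5] w 0.0215
[-0.008, 0.001, -0.000, -0.1, -0.0, -0.2, 0.015], [-0.018, 0.002, -0.000, -0.1, -0.0, -0.2, 0.015], [-0.026, 0.002, -0.000, -0.1, -0.0, -0.2, 0.015]
```

View pics/w21.png

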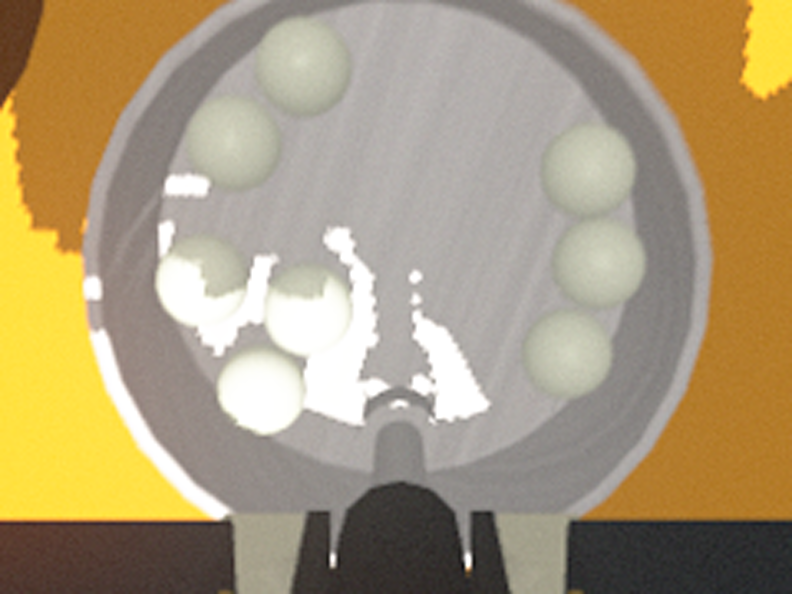

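```bash
python3 pol.py 262,390 307,308 200,282 233,142 303,67 588,168 600,262 568,352 400,388
```

```text
262,390 r 52.7 phi 114
307,308 r 28.6 phi 127
200,282 r 52.4 phi 151
233,142 r 49.5 phi 193
303,67 r 50.7 phi 223
588,168 r 51.9 phi 317
600,262 r 52.1 phi 344
568,352 r 52.5 phi 12
400,388 r 37.5 phi 70
```

>>> jog_arm([
  [[-0.007,0.001,0,-0.1,0,0,0.015],[-0.013,0.001,0,-0.1,0,0,0.015],[-0.019,0.001,0,-0.1,0,0,0.015],[-0.024,0.001,0,-0.1,0,0,0.015],[-0.026,0.001,0,-0.1,0,0,0.015]],
])

```text
t: 19.7
eef_pos: [0.4948, 0.2969, 0.1669]
ee_rot: [3.141, -0.003, -1.225]
force: [5.1, -7.3, 4.3]
width: 0.0211
```

```bash
python3 look.py w22; python3 path.py 180,0 60:69:-70
```

```text
t 19.75 rot [180.   -0.2 -70.2] q6 -0.54 foot r 0.0529 phi 69 z 0.0139 F [ 4.1 -6.4  3.2] w 0.0214
[-0.007, 0.001, 0.001, 0.0, -0.2, -0.2, 0.015]
```

View pics/w22.png

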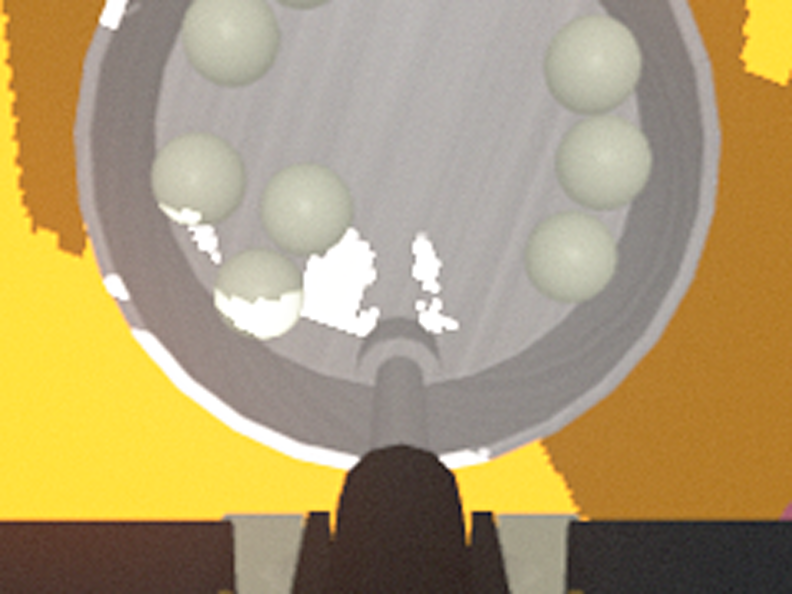

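The rod is straight again (edge row 318). D at 193° must still shift. I'll pass by the left part and the centre to the far gap between C (151°) and D (193°), and insert with the jaws radial so the grip is stiff that way.

```bash
python3 path.py 180,0 40:70:-72 29:74:-74 14:70:-77 4:90:-80 12:180:-82 22:178:-82 27:174:-82 32:172:-82
```

```text
t 19.75 rot [180.   -0.2 -70.2] q6 -0.54 foot r 0.0529 phi 69 z 0.0139 F [ 4.1 -6.4  3.2] w 0.0214
[0.013, -0.001, 0.001, 0.0, -0.2, 1.8, 0.015], [0.024, -0.003, 0.001, 0.0, -0.2, 3.8, 0.015], [0.039, -0.001, 0.001, 0.0, -0.2, 6.8, 0.015], [0.050, -0.002, 0.001, 0.0, -0.2, 9.8, 0.015], [0.057, -0.012, 0.001, -0.0, -0.2, 11.8, 0.015], [0.060, -0.022, 0.001, -0.0, -0.2, 11.8, 0.015], [0.060, -0.027, 0.001, -0.0, -0.2, 11.8, 0.015], [0.060, -0.032, 0.001, -0.0, -0.2, 11.8, 0.015]
```

>>> jog_arm([
  [[0.013,-0.001,0.001,0,-0.2,1.8,0.015],[0.024,-0.003,0.001,0,-0.2,3.8,0.015],[0.039,-0.001,0.001,0,-0.2,6.8,0.015],[0.05,-0.002,0.001,0,-0.2,9.8,0.015],[0.057,-0.012,0.001,0,-0.2,11.8,0.015],[0.06,-0.022,0.001,0,-0.2,11.8,0.015],[0.06,-0.027,0.001,0,-0.2,11.8,0.015],[0.06,-0.032,0.001,0,-0.2,11.8,0.015]],
])

```text
t: 20.55
eef_pos: [0.546, 0.2517, 0.1658]
ee_rot: [3.142, 0.0, -1.431]
force: [-0.2, 0.8, -1.3]
width: 0.0212
```

```bash
python3 look.py w23; python3 path.py 180,0 36:172:-82 40:172:-82 44:172:-82 47:172:-82 50:173:-82 51:173:-82
```

```text
t 20.6 rot [-180.    0.  -82.] q6 -0.62 foot r 0.0334 phi 171 z 0.0128 F [ 1.5  1.  -0.5] w 0.0212
[0.000, -0.003, -0.000, -0.0, 0.0, 0.0, 0.015], [0.000, -0.007, -0.000, -0.0, 0.0, 0.0, 0.015], [0.000, -0.011, -0.000, -0.0, 0.0, 0.0, 0.015], [0.000, -0.014, -0.000, -0.0, 0.0, 0.0, 0.015], [0.001, -0.017, -0.000, -0.0, 0.0, 0.0, 0.015], [0.001, -0.018, -0.000, -0.0, 0.0, 0.0, 0.015]
```

View pics/w23.png

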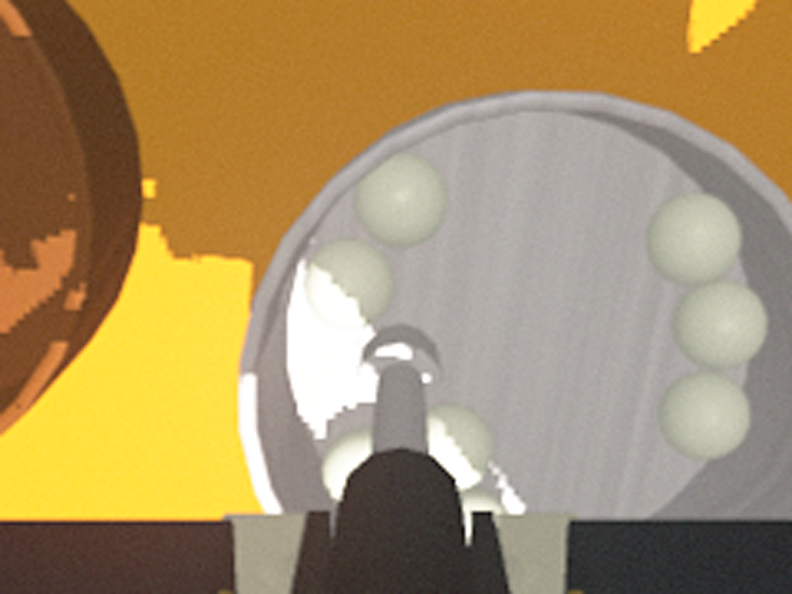

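>>> jog_arm([
  [[0,-0.003,0,0,0,0,0.015],[0,-0.007,0,0,0,0,0.015],[0,-0.011,0,0,0,0,0.015],[0,-0.014,0,0,0,0,0.015],[0.001,-0.017,0,0,0,0,0.015],[0.001,-0.018,0,0,0,0,0.015]],
])

```text
t: 21.2
eef_pos: [0.5647, 0.2535, 0.1658]
ee_rot: [-3.141, 0.0, -1.431]
force: [-0.5, -0.0, -1.5]
width: 0.0214
```

```bash
python3 look.py w24; python3 path.py 180,0 51:173:-74 51:173:-66 51:174:-58 51:175:-50 51:175:-42 51:175:-34 51:175:-26 51:175:-18
```

```text
t 21.25 rot [-180.    0.  -82.] q6 -0.6 foot r 0.0516 phi 173 z 0.0127 F [ 0.3  0.7 -1.9] w 0.0213
[0.000, 0.001, -0.000, -0.0, 0.0, -8.0, 0.015], [0.000, 0.001, -0.000, -0.0, 0.0, -16.0, 0.015], [0.001, 0.001, -0.000, -0.0, 0.0, -24.0, 0.015], [0.002, 0.001, -0.000, -0.0, 0.0, -32.0, 0.015], [0.002, 0.001, -0.000, -0.0, 0.0, -40.0, 0.015], [0.002, 0.001, -0.000, -0.0, 0.0, -48.0, 0.015], [0.002, 0.001, -0.000, -0.0, -0.0, -56.0, 0.015], [0.002, 0.001, -0.000, -0.0, -0.0, -64.0, 0.015]
```

View pics/w24.png

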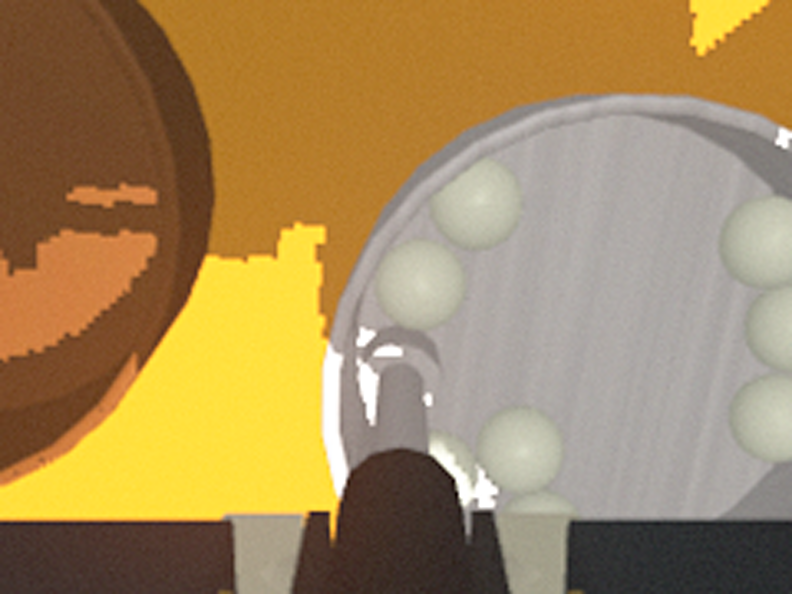

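Inserted at the wall with no force. Turning the jaws to tangential before the push.

>>> jog_arm([
  [[0,0.001,0,0,0,-8,0.015],[0,0.001,0,0,0,-16,0.015],[0.001,0.001,0,0,0,-24,0.015],[0.001,0.001,0,0,0,-32,0.015],[0.001,0.001,0,0,0,-40,0.015],[0.001,0.001,0,0,0,-48,0.015],[0.001,0.001,0,0,0,-56,0.015],[0.001,0.001,0,0,0,-64,0.015]],
])

```text
t: 22.05
eef_pos: [0.5635, 0.2526, 0.1657]
ee_rot: [-3.141, 0.0, -0.309]
force: [-1.6, 1.7, -1.1]
width: 0.0212
```

```bash
python3 path.py 180,0 51:177:-10 50:181:-4 50:185:-5 50:189:-9 50:194:-14 50:199 50:204 50:209
```

```text
t 22.05 rot [-180.     0.   -17.7] q6 0.53 foot r 0.0503 phi 173 z 0.0127 F [-1.6  1.7 -1.1] w 0.0212
[0.002, 0.003, -0.000, -0.0, 0.0, -7.7, 0.015], [0.002, 0.006, -0.000, -0.0, 0.0, -13.7, 0.015], [0.003, 0.010, -0.000, -0.0, 0.0, -12.7, 0.015], [0.004, 0.013, -0.000, -0.0, 0.0, -8.7, 0.015], [0.004, 0.017, -0.000, -0.0, 0.0, -3.7, 0.015], [0.004, 0.022, -0.000, -0.0, 0.0, 1.3, 0.015], [0.004, 0.026, -0.000, -0.0, 0.0, 6.3, 0.015], [0.003, 0.030, -0.000, -0.0, 0.0, 11.3, 0.015]
```

>>> jog_arm([
  [[0.001,0.003,0,0,0,-7.7,0.015],[0.001,0.006,0,0,0,-13.7,0.015],[0.002,0.01,0,0,0,-12.7,0.015],[0.003,0.013,0,0,0,-8.7,0.015],[0.003,0.017,0,0,0,-3.7,0.015],[0.003,0.022,0,0,0,1.3,0.015],[0.003,0.026,0,0,0,6.3,0.015],[0.002,0.03,0,0,0,11.3,0.015]],
])

```text
t: 22.85
eef_pos: [0.5561, 0.2233, 0.1658]
ee_rot: [-3.141, 0.0, -0.509]
force: [0.3, 0.1, -1.4]
width: 0.0211
```

```bash
python3 look.py w25; python3 path.py 180,0 50:209 50:213 50:217 50:221 50:225 50:229 50:233 50:237
```

```text
t 22.9 rot [-180.     0.   -29.5] q6 0.35 foot r 0.0486 phi -150 z 0.0127 F [-0.6  0.1 -0.9] w 0.0212
[0.001, -0.001, -0.000, -0.0, 0.0, -0.5, 0.015], [0.001, 0.003, -0.000, -0.0, 0.0, 3.5, 0.015], [0.001, 0.006, -0.000, -0.0, 0.0, 7.5, 0.015], [0.000, 0.010, -0.000, -0.0, 0.0, 11.5, 0.015], [-0.000, 0.013, -0.000, -0.0, 0.0, 15.5, 0.015], [-0.002, 0.016, -0.000, -0.0, 0.0, 19.5, 0.015], [-0.003, 0.020, -0.000, -0.0, 0.0, 23.5, 0.015], [-0.004, 0.023, -0.000, -0.0, 0.0, 27.5, 0.015]
```

View pics/w25.png

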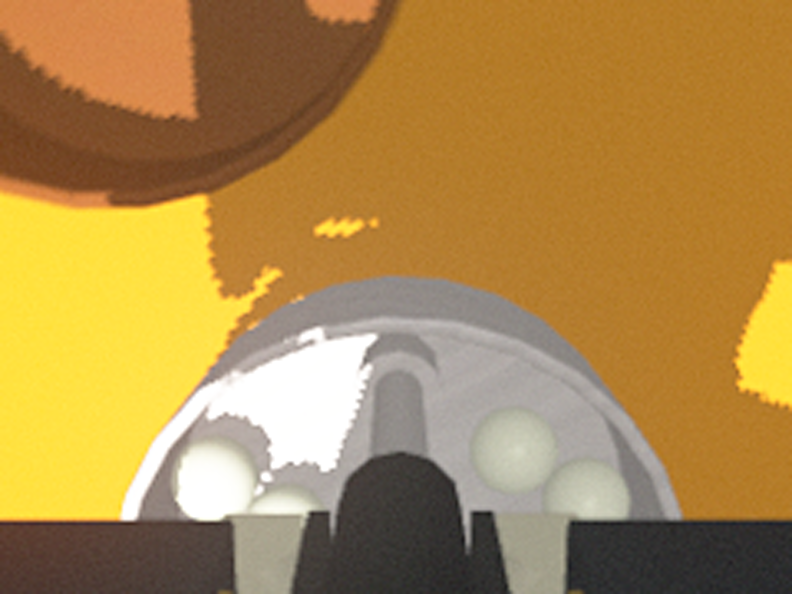

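```bash
python3 pol.py 513,450 588,497 215,480 282,520
```

```text
513,450 r 38.2 phi 264
588,497 r 52.9 phi 291
215,480 r 51.7 phi 134
282,520 r 32.0 phi 122
```

D and E rolled on freely to 264° and 291°, so every neighbour pair now has a shifted ball. Continuing clockwise through the right part to the near part to finish the second turn.

```bash
python3 path.py 180,0 40:216:-34 31:228:-40 25:242:-48 23:256:-56 23:270:-64 23:284:-70 23:298:-75 23:312:-80
```

```text
t 22.9 rot [-180.     0.   -29.5] q6 0.35 foot r 0.0486 phi -150 z 0.0127 F [-0.6  0.1 -0.9] w 0.0212
[-0.009, 0.004, -0.000, -0.0, 0.0, 4.5, 0.015], [-0.019, 0.010, -0.000, -0.0, 0.0, 10.5, 0.015], [-0.028, 0.013, -0.000, -0.0, 0.0, 18.5, 0.015], [-0.033, 0.016, -0.000, -0.0, 0.0, 26.5, 0.015], [-0.037, 0.020, -0.000, -0.0, 0.0, 34.5, 0.015], [-0.043, 0.022, -0.000, -0.0, 0.0, 40.5, 0.015], [-0.048, 0.023, -0.000, -0.0, 0.0, 45.5, 0.015], [-0.054, 0.022, -0.000, -0.0, 0.0, 50.5, 0.015]
```

>>> jog_arm([
  [[-0.009,0.004,0,0,0,4.5,0.015],[-0.019,0.01,0,0,0,10.5,0.015],[-0.028,0.013,0,0,0,18.5,0.015],[-0.033,0.016,0,0,0,26.5,0.015],[-0.037,0.02,0,0,0,34.5,0.015],[-0.043,0.022,0,0,0,40.5,0.015],[-0.048,0.023,0,0,0,45.5,0.015],[-0.054,0.022,0,0,0,50.5,0.015]],
])

```text
t: 23.7
eef_pos: [0.4988, 0.2324, 0.1669]
ee_rot: [-3.138, 0.004, -1.398]
force: [0.7, 3.2, -1.7]
width: 0.0212
```

```bash
python3 look.py w26; python3 path.py 180,0 24:325:-80 25:340:-80 27:352:-78 28:0:-74 28:5:-70 28:8:-68
```

```text
t 23.75 rot [-179.9    0.2  -80.4] q6 -0.62 foot r 0.0210 phi -43 z 0.0136 F [-1.7  4.  -1.5] w 0.0211
[-0.002, 0.004, 0.001, -0.1, 0.2, -0.4, 0.015], [-0.008, 0.007, 0.001, -0.1, 0.2, -0.4, 0.015], [-0.013, 0.009, 0.001, -0.1, 0.2, -2.4, 0.015], [-0.017, 0.010, 0.001, -0.1, 0.2, -6.4, 0.015], [-0.019, 0.009, 0.001, -0.1, 0.2, -10.4, 0.015], [-0.021, 0.009, 0.001, -0.1, 0.2, -12.4, 0.015]
```

View pics/w26.png

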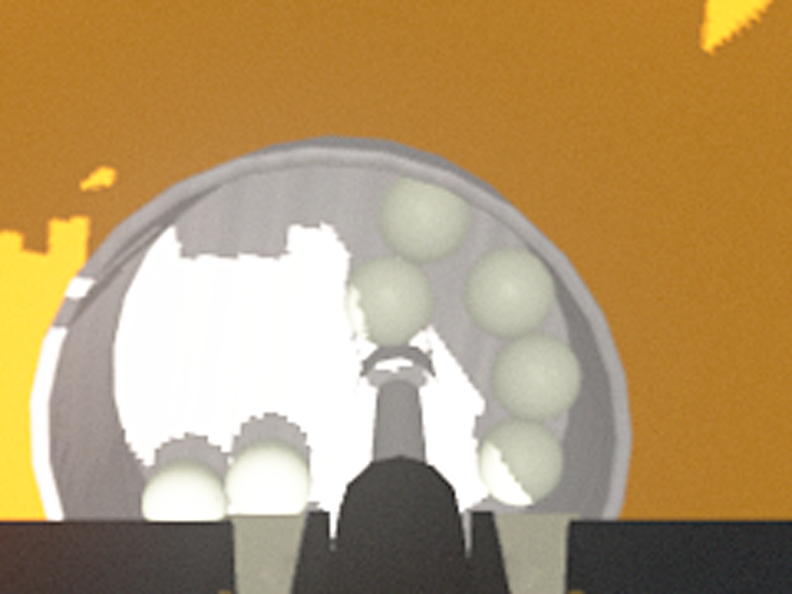

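```bash
python3 pol.py 425,218 390,300 510,292 537,377 520,462 185,498 268,480; python3 path.py 180,-.008 20:330:-80 24:345:-80 26:355:-76 27:0:-70 27:3:-66 27:3:-66
```

```text
425,218 r 53.9 phi 288
390,300 r 30.8 phi 291
510,292 r 55.0 phi 319
537,377 r 55.1 phi 345
520,462 r 54.3 phi 10
185,498 r 50.4 phi 135
268,480 r 29.9 phi 117
t 23.75 rot [-179.9    0.2  -80.4] q6 -0.62 foot r 0.0179 phi -21 z 0.0136 F [-1.7  4.  -1.5] w 0.0211
[0.003, 0.001, 0.001, -0.1, 0.2, -0.4, 0.015], [-0.002, 0.006, 0.001, -0.1, 0.2, -0.4, 0.015], [-0.006, 0.007, 0.001, -0.1, 0.2, -4.4, 0.015], [-0.009, 0.007, 0.001, -0.1, 0.2, -10.4, 0.015], [-0.010, 0.006, 0.001, -0.2, 0.2, -14.4, 0.015], [-0.010, 0.006, 0.001, -0.2, 0.2, -14.4, 0.015]
```

>>> jog_arm([
  [[-0.001,0.003,0.001,-0.1,0.2,-0.4,0.015],[-0.003,0.006,0.001,-0.1,0.2,-0.4,0.015],[-0.006,0.007,0.001,-0.1,0.2,-4.4,0.015],[-0.009,0.007,0.001,-0.1,0.2,-10.4,0.015],[-0.01,0.006,0.001,-0.2,0.2,-14.4,0.015],[-0.01,0.006,0.001,-0.2,0.2,-14.4,0.015]],
])

```text
t: 24.35
eef_pos: [0.4901, 0.2407, 0.1654]
ee_rot: [3.14, -0.001, -1.149]
force: [0.3, -0.7, -2.1]
width: 0.0211
```

```bash
python3 look.py w27; python3 path.py 180,-.008 27:3:-66
```

```text
t 24.4 rot [179.9  -0.  -66. ] q6 -0.4 foot r 0.0269 phi 2 z 0.0124 F [ 0.5 -0.4 -1.7] w 0.0213
[-0.001, 0.000, -0.001, 0.1, -0.0, -0.0, 0.015]
```

View pics/w27.png

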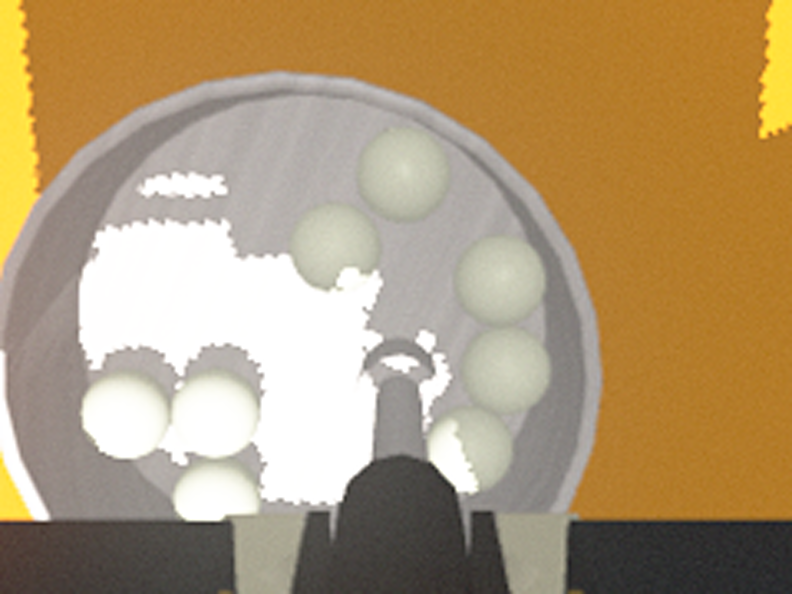

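```bash
python3 pol.py 405,173 335,245 500,280 507,370 470,448 125,413 215,413 215,492
python3 - <<'E'
from h import *
C=np.array([.5135,.247]);p,R=pose()
ini=dict(D=(.5623,.2453),E=(.546,.2128),F=(.5111,.2011),G=(.4785,.2142),H=(.4656,.2471),A=(.4813,.2797),B=(.5115,.2924),C_=(.5462,.2779))
now=dict(E=(405,173),D=(335,245),F=(500,280),G=(507,370),H=(470,448),C_=(125,413),X2=(215,413),X1=(215,492))
P={k:wplane(u/3.3+200,v/3.3+80,.017,p,R)[:2] for k,(u,v) in now.items()}
for k in ini:
    for j in ([k] if k in P else ["X1","X2"]): print(k,j,(1e3*np.linalg.norm(P[j]-np.array(ini[k]))).round(1))
print("C_ could be B:",1e3*np.linalg.norm(P["C_"]-np.array(ini["B"])), [1e3*np.linalg.norm(P[x]-np.array(ini["C_"])) for x in("X1","X2")])
E
```

```text
405,173 r 51.3 phi 277
335,245 r 27.1 phi 263
500,280 r 53.4 phi 318
507,370 r 53.7 phi 344
470,448 r 52.8 phi 10
125,413 r 52.6 phi 134
215,413 r 31.5 phi 118
215,492 r 49.4 phi 98
D D 52.2
E E 41.9
F F 38.5
G G 24.5
H H 9.8
A X1 42.0
A X2 47.2
B X1 9.2
B X2 24.3
C_ C_ 7.8
C_ could be B: 39.57748396751317 [np.float64(31.861939057673933), np.float64(18.21478265138703)]
```

All eight balls are in the pan. B and C can't be told apart for certain after the train recoiled, and under one pairing both would be short (9 and 8 mm). So I make one more clockwise push on the left group.

```bash
python3 path.py 0,-.008 30:18:-62 36:38:-58 44:50:-56 49:56:-58 50:62 50:68 50:74 50:80
```

```text
t 24.4 rot [179.9  -0.  -66. ] q6 -0.4 foot r 0.0269 phi 2 z 0.0124 F [ 0.5 -0.4 -1.7] w 0.0213
[-0.008, -0.002, -0.001, 0.1, -0.0, -4.0, 0.015], [-0.020, -0.008, -0.001, 0.1, -0.0, -8.0, 0.015], [-0.031, -0.013, -0.001, 0.1, -0.0, -10.0, 0.015], [-0.037, -0.017, -0.001, 0.1, -0.0, -8.0, 0.015], [-0.038, -0.021, -0.001, 0.1, -0.0, -4.0, 0.015], [-0.038, -0.025, -0.001, 0.1, -0.0, 2.0, 0.015], [-0.038, -0.030, -0.001, 0.1, -0.0, 8.0, 0.015], [-0.037, -0.034, -0.001, 0.1, -0.0, 14.0, 0.015]
```

>>> jog_arm([
  [[-0.008,-0.002,-0.001,0.1,0,-4,0.015],[-0.02,-0.008,-0.001,0.1,0,-8,0.015],[-0.031,-0.013,-0.001,0.1,0,-10,0.015],[-0.037,-0.017,-0.001,0.1,0,-8,0.015],[-0.038,-0.021,-0.001,0.1,0,-4,0.015],[-0.038,-0.025,-0.001,0.1,0,2,0.015],[-0.038,-0.03,-0.001,0.1,0,8,0.015],[-0.037,-0.034,-0.001,0.1,0,14,0.015]],
])

```text
t: 25.2
eef_pos: [0.5061, 0.2885, 0.1661]
ee_rot: [3.141, -0.001, -1.402]
force: [-0.7, -0.8, -1.2]
width: 0.0211
```

```bash
python3 look.py w28; python3 path.py 0,-.008 50:86 50:92 50:98 50:104 50:110 50:116 50:122 50:128
```

```text
t 25.25 rot [ 1.80e+02 -1.00e-01 -8.07e+01] q6 -0.69 foot r 0.0497 phi 80 z 0.0129 F [-0.2 -0.7 -0.1] w 0.021
[0.000, -0.004, -0.000, 0.0, -0.1, 5.3, 0.015], [0.001, -0.009, -0.000, 0.0, -0.1, 11.3, 0.015], [0.002, -0.013, -0.000, 0.0, -0.1, 17.3, 0.015], [0.003, -0.017, -0.000, 0.0, -0.1, 23.3, 0.015], [0.005, -0.021, -0.000, 0.0, -0.1, 29.3, 0.015], [0.008, -0.025, -0.000, 0.0, -0.1, 35.3, 0.015], [0.010, -0.028, -0.000, 0.0, -0.1, 41.3, 0.015], [0.013, -0.031, -0.000, 0.0, -0.1, 47.3, 0.015]
```

View pics/w28.png

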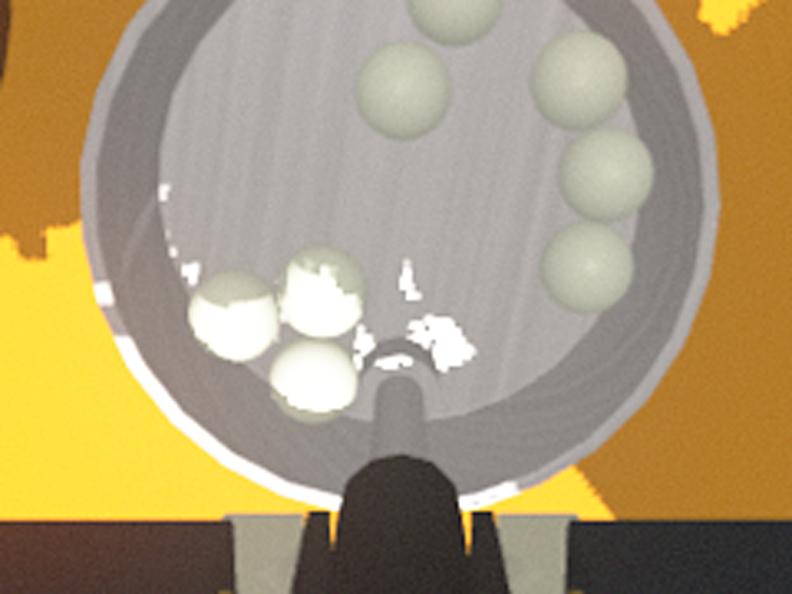

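The foot is right behind X1, against the wall side, with no force. Sweeping on.

>>> jog_arm([
  [[0,-0.004,0,0,-0.1,5.3,0.015],[0.001,-0.009,0,0,-0.1,11.3,0.015],[0.002,-0.013,0,0,-0.1,17.3,0.015],[0.003,-0.017,0,0,-0.1,23.3,0.015],[0.005,-0.021,0,0,-0.1,29.3,0.015],[0.008,-0.025,0,0,-0.1,35.3,0.015],[0.01,-0.028,0,0,-0.1,41.3,0.015],[0.013,-0.031,0,0,-0.1,47.3,0.015]],
])

```text
t: 26.05
eef_pos: [0.5389, 0.2805, 0.1657]
ee_rot: [3.142, -0.001, -2.237]
force: [0.7, 0.6, -1.4]
width: 0.0213
```

```bash
python3 look.py w29; python3 path.py 0,-.008 50:128
```

```text
t 26.1 rot [-180.    -0.  -128.5] q6 -1.47 foot r 0.0499 phi 128 z 0.0126 F [ 0.5  0.3 -1.2] w 0.0215
[0.000, -0.000, -0.000, -0.0, -0.0, -0.5, 0.015]
```

View pics/w29.png

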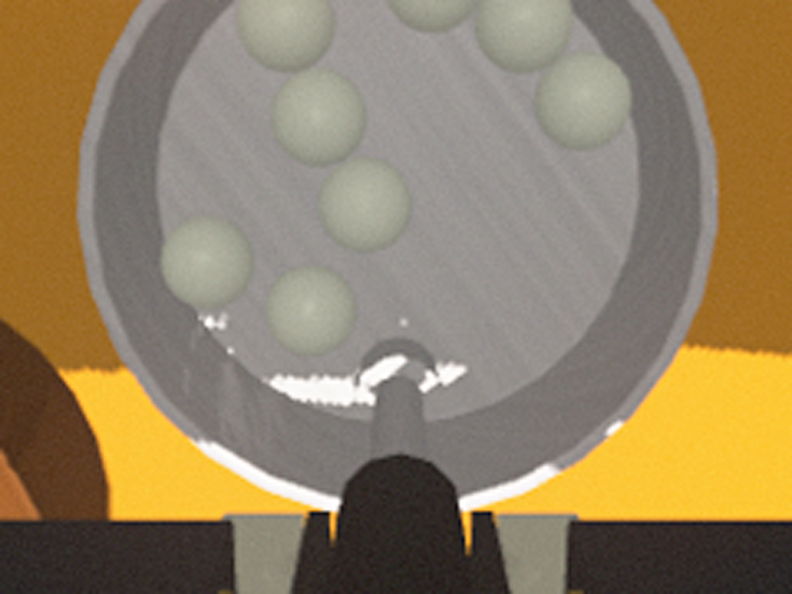

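```bash
python3 pol.py 206,262 310,310 365,203 318,117 286,25 433,-10 525,22 583,100;  python3 - <<'E'
from h import *
p,R=pose()
ini=dict(D=(.5623,.2453),E=(.546,.2128),F=(.5111,.2011),G=(.4785,.2142),H=(.4656,.2471),A=(.4813,.2797),B=(.5115,.2924),C=(.5462,.2779))
for u,v in ((206,262),(310,310),(365,203),(318,117),(286,25),(433,-10),(525,22),(583,100)):
    P=wplane(u/3.3+200,v/3.3+80,.017,p,R)[:2]; print((u,v),{k:int(1e3*np.linalg.norm(P-np.array(x))) for k,x in ini.items()})
E
```

```text
206,262 r 51.5 phi 200
310,310 r 36.6 phi 166
365,203 r 7.8 phi 210
318,117 r 27.8 phi 265
286,25 r 49.6 phi 276
433,-10 r 50.8 phi 319
525,22 r 53.0 phi 345
583,100 r 52.4 phi 11
(206, 262) {'D': 15, 'E': 22, 'F': 58, 'G': 84, 'H': 97, 'A': 95, 'B': 80, 'C': 51}
(310, 310) {'D': 16, 'E': 43, 'F': 66, 'G': 81, 'H': 83, 'A': 71, 'B': 52, 'C': 22}
(365, 203) {'D': 42, 'E': 39, 'F': 43, 'G': 50, 'H': 54, 'A': 53, 'B': 50, 'C': 43}
(318, 117) {'D': 53, 'E': 30, 'F': 18, 'G': 37, 'H': 57, 'A': 69, 'B': 73, 'C': 65}
(286, 25) {'D': 72, 'E': 40, 'F': 4, 'G': 33, 'H': 65, 'A': 86, 'B': 94, 'C': 88}
(433, -10) {'D': 92, 'E': 70, 'F': 37, 'G': 3, 'H': 34, 'A': 66, 'B': 86, 'C': 95}
(525, 22) {'D': 100, 'E': 86, 'F': 58, 'G': 25, 'H': 14, 'A': 50, 'B': 76, 'C': 95}
(583, 100) {'D': 100, 'E': 94, 'F': 74, 'G': 45, 'H': 10, 'A': 29, 'B': 60, 'C': 86}
```

Every ball except H (10 mm) has now moved 22 mm or more, whichever identity is right. Back along the free left side to the near part.

```bash
python3 path.py 0,-.008 46:121:-121 40:104:-113 36:86:-105 33:68:-97 30:50:-89 28:32:-81 27:16:-73 27:3:-65
```

```text
t 26.1 rot [-180.    -0.  -128.5] q6 -1.47 foot r 0.0499 phi 128 z 0.0126 F [ 0.5  0.3 -1.2] w 0.0215
[0.004, 0.004, -0.000, -0.0, -0.0, -7.5, 0.015], [0.013, 0.014, -0.000, 0.0, -0.0, -15.5, 0.015], [0.023, 0.021, -0.000, 0.0, -0.0, -23.5, 0.015], [0.033, 0.024, -0.000, 0.0, -0.0, -31.5, 0.015], [0.042, 0.024, -0.000, 0.0, -0.0, -39.5, 0.015], [0.051, 0.021, -0.000, 0.0, -0.0, -47.5, 0.015], [0.057, 0.018, -0.000, 0.0, -0.0, -55.5, 0.015], [0.061, 0.014, -0.000, 0.0, -0.0, -63.5, 0.015]
```

>>> jog_arm([
  [[0.004,0.004,0,0,0,-7.5,0.015],[0.013,0.014,0,0,0,-15.5,0.015],[0.023,0.021,0,0,0,-23.5,0.015],[0.033,0.024,0,0,0,-31.5,0.015],[0.042,0.024,0,0,0,-39.5,0.015],[0.051,0.021,0,0,0,-47.5,0.015],[0.057,0.018,0,0,0,-55.5,0.015],[0.061,0.014,0,0,0,-63.5,0.015]],
])

```text
t: 26.9
eef_pos: [0.4898, 0.2409, 0.1657]
ee_rot: [3.141, -0.0, -1.126]
force: [-0.1, -0.0, -0.6]
width: 0.0211
```

```bash
python3 look.py w30; python3 path.py 0,-.008 28:3:-58 29:0:-50 29:0:-42 29:0:-34 29:0:-26 29:0:-18 29:0:-10 29:0:-2
```

```text
t 26.95 rot [180.  -0. -64.] q6 -0.36 foot r 0.0271 phi 1 z 0.0127 F [-0.1 -0.2 -1.7] w 0.0212
[-0.001, -0.000, -0.000, 0.0, -0.0, -6.0, 0.015], [-0.001, 0.000, -0.000, 0.0, -0.0, -14.0, 0.015], [-0.001, -0.001, -0.000, 0.1, -0.0, -22.0, 0.015], [-0.001, -0.002, -0.000, 0.1, -0.0, -30.0, 0.015], [-0.002, -0.003, -0.000, 0.1, -0.0, -38.0, 0.015], [-0.003, -0.004, -0.000, 0.1, -0.0, -46.0, 0.015], [-0.004, -0.004, -0.000, 0.1, -0.0, -54.0, 0.015], [-0.005, -0.005, -0.000, 0.1, 0.0, -62.0, 0.015]
```

View pics/w30.png

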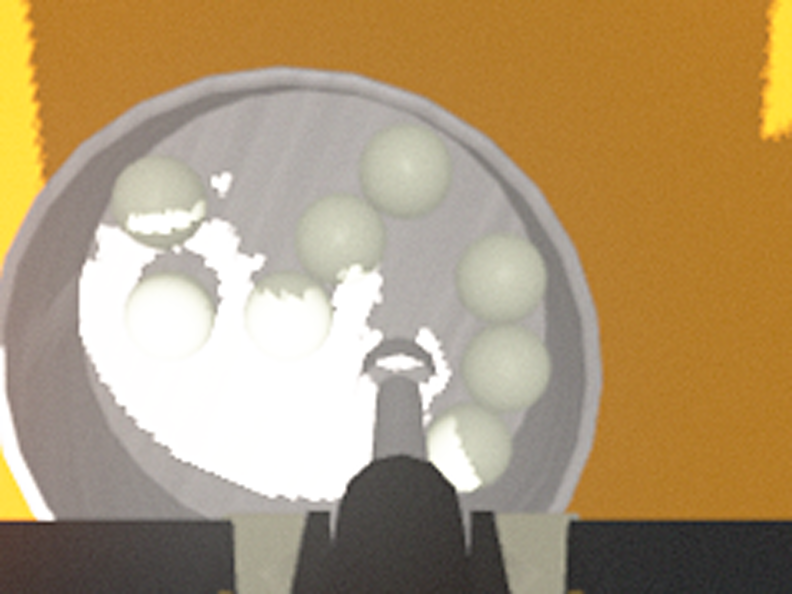

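Foot in the near part with all eight balls in the pan. Lifting straight out, then turning the jaws back to yaw 0.

>>> jog_arm([
  [[0,0,-0.02,0,0,0,0.015],[0,0,-0.05,0,0,0,0.015],[0,0,-0.08,0,0,-5,0.015],[0,0,-0.1,0,0,-13,0.015],[0,0,-0.12,0,0,-21,0.015],[0,0,-0.12,0,0,-29,0.015],[0,0,-0.12,0,0,-37,0.015],[0,0,-0.12,0,0,-45,0.015]],
])

```text
t: 27.75
eef_pos: [0.4899, 0.2407, 0.2859]
ee_rot: [3.141, 0.0, -0.327]
force: [0.0, 0.1, -1.7]
width: 0.0213
```

Run:
```python
from h import *
print(arm.get_state()['ee_rot'],delta([.646,-.029,.285],0))
```

```text
[ 3.14098678e+00  2.43596171e-04 -3.27214756e-01] [ 2.3450e-01  2.0520e-01  9.0000e-04  3.2100e-02  1.9500e-02 -1.8748e+01]
```

>>> jog_arm([
  [[0.02,0.015,0,0,0,-5,0.015],[0.055,0.04,0,0,0,-12,0.015],[0.09,0.068,0,0,0,-18.7,0.015],[0.125,0.095,0,0,0,-18.7,0.015],[0.16,0.122,0,0,0,-18.7,0.015],[0.19,0.15,0,0,0,-18.7,0.015],[0.212,0.178,0,0,0,-18.7,0.015],[0.228,0.197,0,0,0,-18.7,0.015]],
])

```text
t: 28.55
eef_pos: [0.643, -0.0212, 0.2853]
ee_rot: [3.141, 0.001, -0.003]
force: [0.4, 0.6, -1.4]
width: 0.0211
```

Run:
```python
from h import *
f=optics.grab_frame("wrist"); g=optics.grab_frame("side"); p,R=pose(); print(p,arm.get_state()['ee_rot'])
cv2.imwrite("pics/w31.png",cv2.resize(f[80:260,200:440,::-1],None,fx=3.3,fy=3.3)); cv2.imwrite("pics/s31.png",cv2.resize(g[20:220,180:380,::-1],None,fx=3,fy=3))
e=lambda X:((wproj(X,p,R)-[200,80])*3.3).round(0)
print("foot ctr nominal",e([p[0],p[1],p[2]-.153]),"far edge",e([p[0]+.011,p[1],p[2]-.153]),"cup rim c",e([.6395,-.0297,.07]))
```

```text
[ 0.64305123 -0.02179495  0.28507223] [ 3.14029301e+00  1.58556751e-03 -4.72918335e-03]
foot ctr nominal [399. 350.] far edge [398. 310.] cup rim c [423. 312.]
```

View pics/w31.png

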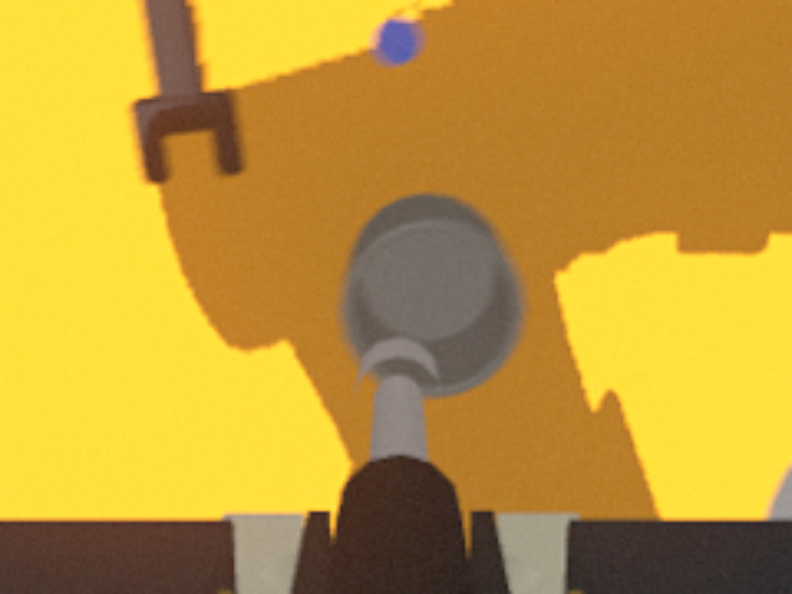

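View pics/s31.png

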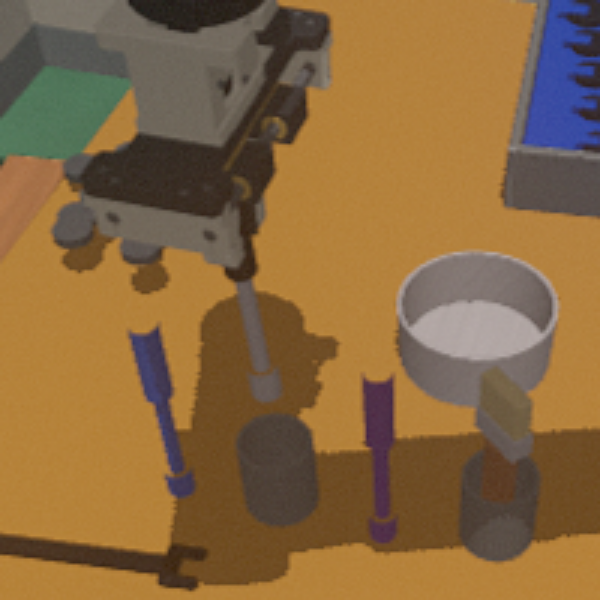

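>>> jog_arm([
  [[0.002,0.005,0,0,0,0,0.015],[0.004,0.009,0.005,0,0,0,0.015],[0.004,0.009,0.02,0,0,0,0.015],[0.004,0.009,0.04,0,0,0,0.015],[0.004,0.009,0.042,0,0,0,0.015],[0.004,0.009,0.042,0,0,0,0.015]],
])

```text
t: 29.25
eef_pos: [0.6467, -0.0304, 0.2428]
ee_rot: [3.14, 0.003, -0.004]
force: [-0.5, -0.5, -2.0]
width: 0.0213
```

Run:
```python
from h import *
p,R=pose();f=optics.grab_frame("wrist"); print(p,arm.get_state()['ee_rot'])
cv2.imwrite("pics/w32.png",cv2.resize(f[80:260,200:440,::-1],None,fx=3.3,fy=3.3))
e=lambda X:((wproj(X,p,R)-[200,80])*3.3).round(0)
print("far edge nominal",e([p[0]+.011,p[1],p[2]-.153]),"with lean",e([p[0]+.004,p[1],p[2]-.153]),"cup rim c",e([.6395,-.0297,.07]),e([.6695,-.0297,.07]),e([.6395,.0003,.07]))
```

```text
[ 0.6467106  -0.03038219  0.24281581] [ 3.13995523e+00  1.18470858e-03 -3.84739763e-03]
far edge nominal [398. 310.] with lean [398. 335.] cup rim c [396. 356.] [395. 253.] [291. 357.]
```

View pics/w32.png

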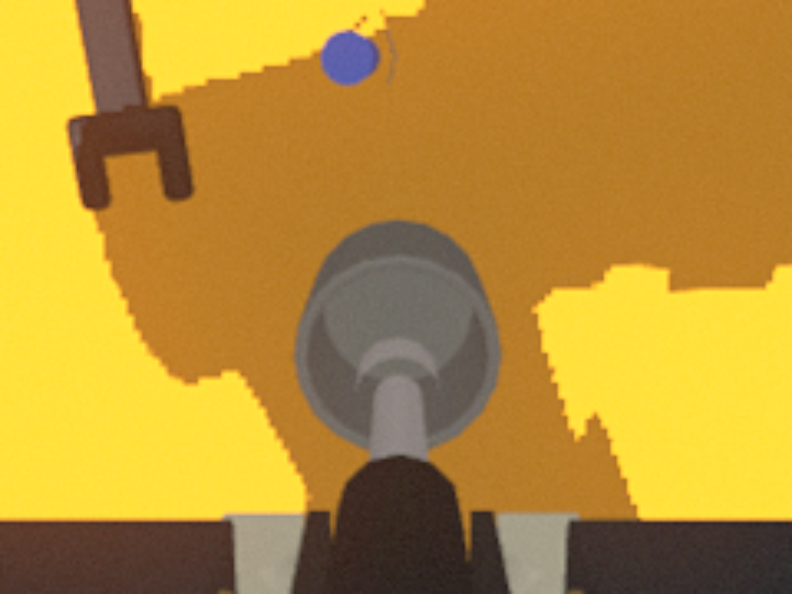

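The foot is centred over its cup: rim centre (398,352), far edge of the foot at row 337 as predicted with the lean. Lowering.

>>> jog_arm([
  [[0,0,0.012,0,0,0,0.015],[0,0,0.026,0,0,0,0.015],[0,0,0.04,0,0,0,0.015],[0,0,0.054,0,0,0,0.015],[0,0,0.067,0,0,0,0.015],[0,0,0.077,0,0,0,0.015],[0,0,0.082,0,0,0,0.015],[0,0,0.082,0,0,0,0.015]],
])

```text
t: 30.1
eef_pos: [0.647, -0.0307, 0.161]
ee_rot: [3.14, 0.002, -0.004]
force: [-0.2, -0.2, -1.5]
width: 0.0211
```

Run:
```python
from h import *
p,R=pose();f=optics.grab_frame("wrist"); g=optics.grab_frame("side"); print(p,arm.get_state()['force'])
cv2.imwrite("pics/w33.png",cv2.resize(f[80:260,200:440,::-1],None,fx=3.3,fy=3.3)); cv2.imwrite("pics/s33.png",cv2.resize(g[60:240,180:360,::-1],None,fx=3,fy=3))
```

```text
[ 0.6469985  -0.0306669   0.16096547] [ 0.10043375  0.25137183 -1.35515361]
```

View pics/w33.png

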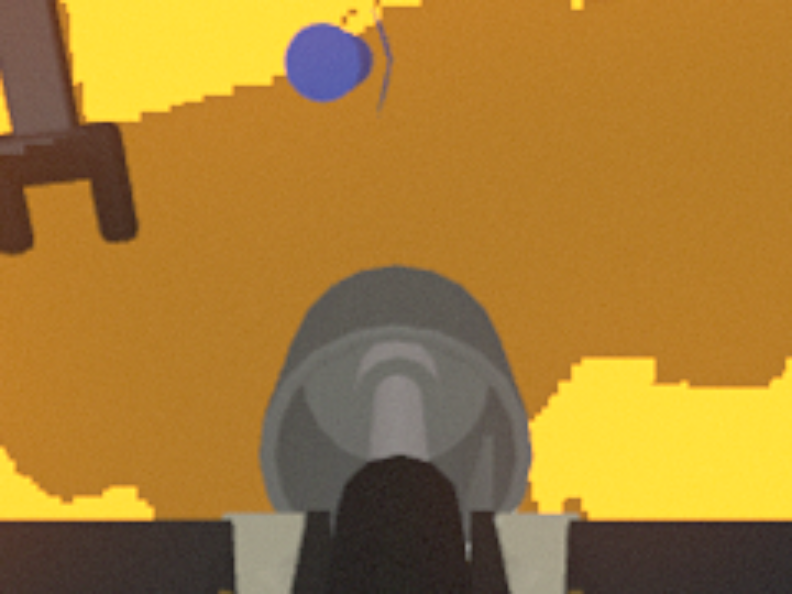

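View pics/s33.png

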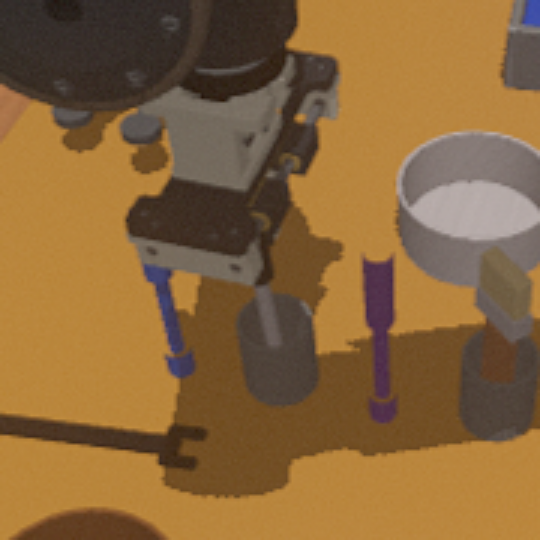

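>>> jog_arm([
  [[0,0,0.001,0,0,0,0.015],[0,0,0.0025,0,0,0,0.015],[0,0,0.003,0,0,0,0.015]],
])

```text
t: 30.5
eef_pos: [0.6479, -0.0305, 0.1598]
ee_rot: [3.14, -0.001, -0.004]
force: [-0.4, -0.0, 3.8]
width: 0.0212
```

Floor contact (z force went from −1.5 to +3.8 N). Releasing gently.

>>> jog_arm([
  [[0,0,0,0,0,0,0.024],[0,0,0,0,0,0,0.028],[0,0,0,0,0,0,0.036],[0,0,0,0,0,0,0.046],[0,0,0,0,0,0,0.056],[0,0,0,0,0,0,0.064],[0,0,0,0,0,0,0.064],[0,0,0,0,0,0,0.064]],
])

```text
t: 31.3
eef_pos: [0.6479, -0.0305, 0.1598]
ee_rot: [3.14, -0.001, -0.004]
force: [-0.9, 0.4, -0.1]
width: 0.0635
```

Run:
```python
from h import *
p,R=pose();f=optics.grab_frame("wrist"); print(p,arm.get_state()['force'])
cv2.imwrite("pics/w34.png",f[:,:,::-1])
```

```text
[ 0.64790723 -0.03052756  0.1597615 ] [0.84208096 0.68555377 0.01061979]
```

View pics/w34.png

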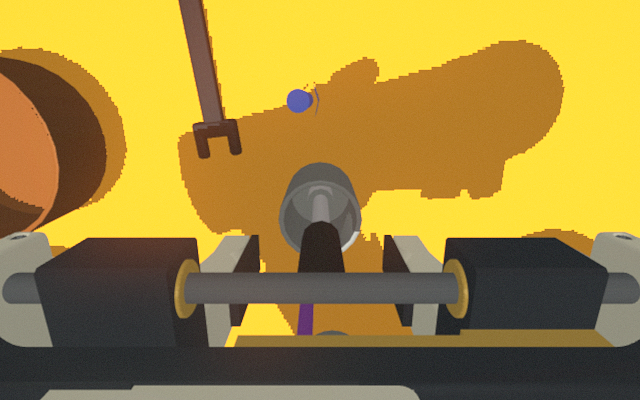

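The rod stands free between the open jaws, with the handle at column 322. Retracting straight up.

>>> jog_arm([
  [[0,0,-0.02,0,0,0,0.064],[0,0,-0.05,0,0,0,0.064],[0,0,-0.09,0,0,0,0.064],[0,0,-0.13,0,0,0,0.064],[-0.03,0,-0.15,0,0,0,0.064],[-0.07,0,-0.15,0,0,0,0.064],[-0.11,0,-0.15,0,0,0,0.064],[-0.12,0,-0.15,0,0,0,0.064]],
])

```text
t: 32.15
eef_pos: [0.5246, -0.0301, 0.3107]
ee_rot: [3.141, -0.002, -0.003]
force: [0.5, -0.0, 0.3]
width: 0.0638
```

Run:
```python
from h import *
p,R=pose();g=optics.grab_frame("side");f=optics.grab_frame("top"); print(p,arm.get_state()['t'])
cv2.imwrite("pics/s35.png",g[:,:,::-1]); cv2.imwrite("pics/t35.png",cv2.resize(f[100:240,200:400,::-1],None,fx=4,fy=4))
cv2.imwrite("pics/s35c.png",cv2.resize(g[115:345,220:370,::-1],None,fx=2.6,fy=2.6))
```

```text
[ 0.52463069 -0.03013919  0.31068621] 32.25
```

View pics/s35.png

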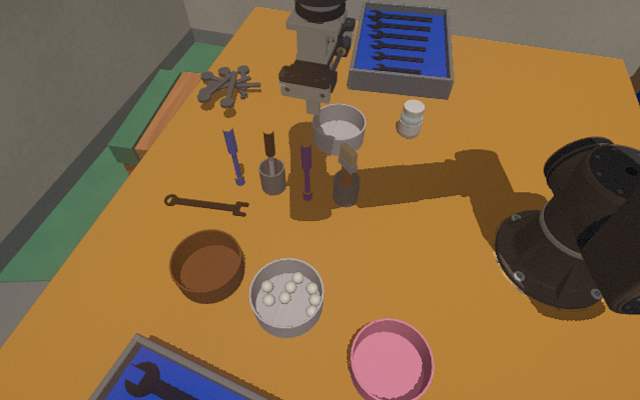

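View pics/t35.png

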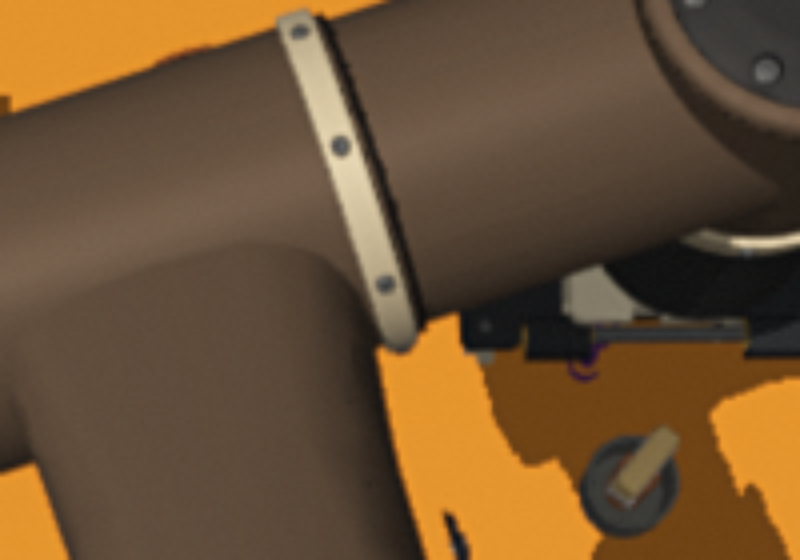

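View pics/s35c.png

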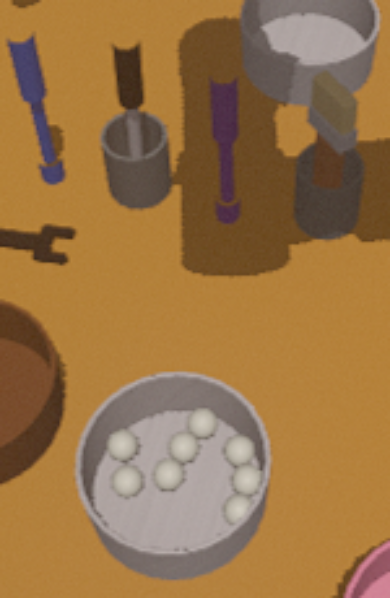

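The rod stands upright in its own cup, and all eight balls lie on the pan floor. The blue and purple rods and the brush are where they were, and the arm is clear. Handing in.

```bash
python3 -c "
from station import arm
print(arm.job_done(), arm.get_state()['t'])"
```

```text
the job is handed in; nothing more can be done
the job is handed in; nothing more can be done
```

I took the black-handled rod from its cup, stirred the balls clockwise near → left → far → right → near, about two turns, stood the rod back in its cup and let go. The job was handed in at about 32 s of the 64 s allowed; no verdict is reported.

**Last checks:**
- **Rod:** the side view shows it upright in its own cup, with the arm clear of everything. The blue and purple rods and the brush are where they were.
- **Balls:** all eight are inside the pan. By my measurements seven of the eight moved 22 mm or more and the eighth about 10 mm, so every neighbour pair has at least one shifted ball.
- **Steps 1–5:** I judged each zone from measured foot positions, and all five looked met, with margins of at least 3 mm.

**What did not go as planned:**
- The turns were not clean half-way-out circles. The foot ran between about 23 and 50 mm from the centre, crossed close to the centre once, and backed up in several places, including a short counter-clockwise return along the left side before lifting out.
- Friction was high. Some balls wedged against the wall, with forces up to about 22 N, and the rod twice leaned in the grip. I straightened it against a ball and the pan wall.
- In the left group I could not tell two balls apart for certain after they recoiled, so I gave that group an extra push.
- My last foot-position readings carried a 7–8 mm lean correction.

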